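# Offer a retaining ring up to its groove on an axle stub

## Robot

A 6-joint arm with a two-finger parallel gripper is mounted at the origin on a cart in front of the work surface, level with it; the furniture and walls round the work are solid. World frame = base frame: x ahead of the robot, y to its left, z up, the work surface at z = 0. Lengths are in m, angles in rad, forces in N, time in s.
With the tool pointing down it reaches from about 0.325 to 0.9 m from the base axis. Payload 6.1 kg.
Tool frame: the origin (TCP) lies midway between the tips of the shut fingers; the grasp point (between the pads) lies 19 mm behind it; x points along the fingers, y is the direction in which the jaws open and shut, and the axes are right-handed (so a half turn about x gives the same grasp; the last joint's range is limited). The gripper opens to 85 mm and grips with 20 to 120 N. Pads are 22 mm wide; open, the fingers measure 114 mm over their backs; the gripper's body (76 mm by 85 mm) begins 54 mm behind the grasp point. The pads swing forward as they close: fully open they stand 13 mm farther back than shut.
Start: joints at [-1.349, 0.22, 1.526, -0, 1.395, -0.126], TCP at [0.213, -0.588, 0.197] pointing down, gripper open.
Joint ranges: [-2.98, 2.98], [-0.91, 2.08], [0.09, 2.57], [-1.24, 4.39], [0.2, 2.65], [-2.68, 2.68]. Speed limits (rad/s): [2.57, 2.57, 3.01, 3.14, 3.14, 3.14].

## Interface

Orientations are given as [roll, pitch, yaw] about the fixed x, y, z axes, in that order (R = Rz(yaw) Ry(pitch) Rx(roll)).
In Python, from plant import movep, move_l, set_joints, gripper_to, hold, inverse_kinematics, observe, get_image, get_calibration, Unreachable, job_done gives the robot as it stands. Calls block until the motion is done:
- movep(position, orientation): joint-space move of the TCP to a pose.
- move_l(position, feed=0.15, rotation=None, max_force=None): straight line of the TCP; rotation=None keeps the orientation; feed is the mean speed in m/s. With max_force (N) it stops when the force on the tool has changed by that much, and returns True; else False.
- set_joints(angles): joint-space move.
- gripper_to(opening, f_grip=None): finger opening in m; f_grip is the grip in N (None keeps the last); returns when the fingers have stopped.
- hold(seconds).
- inverse_kinematics(position, orientation): joint angles nearest the present ones, or None.
- observe(): the state.
- get_image(name): name is "scene" or "side" or "wrist"; returns (picture, depth): 420x560x3 uint8, red, green, blue; 420x560 float32, m along the optical axis (not along the pixel's ray), 0 where there is no reading.
- get_calibration(name): a dict with "intrinsics" (3x3 intrinsics, pixels), "dist_coeffs" ([k1, k2, p1, p2, k3] as OpenCV has them; the pictures are not rectified), "world_from_camera" (4x4, takes a point from camera to world coordinates). Camera axes: x right, y down, z forward; pixel columns grow to the right and rows downward; lengths in m; the calibration is good to about 2 mm. A picture is of the moment at which its call begins: read the wrist's pose just before it. get_calibration takes no time and is no camera call; for the wrist camera it gives the pose at the moment of the call.
A pose or a line that the arm cannot do raises Unreachable and nothing moves.
- job_done(): hands the job in, once; it reports no verdict.
The state is a dict: "time_s": time; "q": joint angles; "joint_velocities": joint speeds; "joint_torque": joint torques, N m; "eef_pos": TCP position; "tcp_rot": TCP orientation; "ft_force": force on the tool from outside, world axes, zero at the start; "torque": the same for the moment, N m; "opening": finger opening in m.
Only numpy, scipy, OpenCV 4.12 (cv2) and the standard library are available. Lean on these libraries where they do the work, as an engineer would, in place of code of your own. Each camera call takes 0.05 s, during which the arm holds its last target.

## Task

Take the orange-gripped retaining-ring pliers from their cradle, catch the ends of the spring ring on the blue stand with the plier tips and squeeze the handles fully to spread it. Carry the ring on the pliers, slide it down over the top end of the axle stub to the brass-coloured groove above the pulley, and finish still holding it there: pliers squeezed, ring spread, level and centred on the groove, not pressing on the axle or pulley. Use only the pliers on the ring, do not drop it, and leave the wax tin, eye loupe and watch movement where they are.

Things in the scene. Friction and masses are not known exactly. Their poses are not given: they have to be found in the camera images.
- pliers: Steel retaining-ring pliers, dark orange-banded grips, 145 mm long, 0.12 kg, loose in a grey cradle. Origin: on the pivot at the level of the grips' underside (34 mm up in the cradle). +x from pivot to tips, z up. Grips: 28 to 76 mm behind the pivot, 15 mm high; 48 mm behind the pivot they are about 63 mm wide outside at rest (parallel), 33 mm squeezed. Lowest point (tips) 18 mm below the origin.
- pliers_grip (a point): Point between the grips, 48 mm behind the pivot, 7.5 mm above the origin level: the place to squeeze, with the fingers closing along the pliers' y.
- pliers_tips (a point): Midway between the tips at rest, at mid height of their necks: 63.5 mm ahead of the pivot, 12 mm below the origin. Each tip is an upright pin: neck 4 mm thick, 6.4 mm high, between an 8 mm wide shoulder above and an 8 mm toe disc (3 mm thick) below. Necks at rest 3.6 mm either side of the centre line; squeezed, 22 mm either side and 60 mm ahead of the pivot. The point is fixed to the pivot.
- pliers_left (a joint): Squeeze of the pliers: 0 rad at rest (tips together), 0.295 rad at the stop (tips spread); both handles move alike. A return spring resists: below about 12 N of grip nothing moves, so 9 N carries the pliers unsqueezed; 15 N shuts them empty, about 23 N with the ring; 30 N holds them at the stop. As the grips turn between the fingers, the pliers creep about 5 mm forward (their +x).
- ring: Flat C-shaped steel spring ring, 4 mm thick, 28 g, loose on the blue stand (underside 40 mm up, round a 10 mm post that ends 9 mm higher). Origin: centre of the relaxed bore, underside; z up; the gap faces its -x, so pliers whose +x points along the ring's +x meet the gap. Relaxed bore 22 mm, outside 32 mm; two straight lugs reach 27 mm along -x and overhang the stand freely.
- ring_bore (a point): Centre of the spread ring's opening at mid thickness: 3.8 mm from the ring's origin toward the gap, 2 mm above the underside; moves with the ring's back. With the pliers fully squeezed it lies about 70 mm ahead of their pivot (75 mm ahead of where the pivot was in the hand before squeezing) and about 12 to 14 mm below their origin level.
- ring_gap (a point): Middle of the relaxed gap, mid thickness, 20.5 mm from the ring's origin along -x: the tips at rest go straight down here until their necks are level with the ring. Squeezing then presses the necks into notches in the lugs (10 mm long, centred 17.5 mm from the origin, floors 26 mm apart; the teeth beside them 20 mm apart), toes under and shoulders over the lugs; the ring may slide a few mm.
- ring_left (a joint): Spread of the ring: 0 rad relaxed, about 0.37 rad with the pliers fully squeezed (both arms alike); it then passes over the axle with about 2 mm clearance all round. It springs back when released.
- axle: Fixed plate 80 x 80 x 12 mm with a grey belt pulley (50 mm across; hub 30 mm across, top 34 mm above the surface) and an upright steel axle stub, 24 mm diameter, top end 61 mm above the surface, coned over the last 5 mm. Origin: under the axle at surface level.
- axle_groove (a point): On the axle's centre line at mid height of the brass-coloured ring groove, 48 mm above the surface. The groove is 7 mm high (44.5 to 51.5 mm), 21 mm across.
- axle_top (a point): Centre of the top end of the axle stub, 61 mm above the surface.
- ring_stand: Blue fixed stand of the ring, 56 x 56 mm foot 10 mm high, column of 28 mm diameter, 40 mm high. Origin below the column's centre at the surface; same heading as the ring.
- cradle: Grey fixed cradle of the pliers, 130 x 50 mm foot 8 mm high, saddle under the pivot and 92 mm wide cross bar under the handle ends (66 to 78 mm behind the pivot). Origin on the surface below the pliers' pivot; same heading as the pliers.
- wax_tin: Bystander: tan round tin, 56 mm across, 28 mm high; origin at the centre of the underside.
- eye_loupe_0: Bystander: black eye loupe, 36 mm across, 27 mm high; origin at the centre of the underside.
- movement: Bystander: round brass watch movement, 41 mm across, 9 mm high; origin at the centre of the underside.
Mind the look-alikes: they are no part of the job. Of the things that look like the ring_stand, the larger one is meant.

How it is judged:
By the outcome, as a careful person would: the job done as asked, in the order asked, and still so for the second after the job is handed in, while the arm keeps its last pose, push and grip.
It also fails if it takes over 48 s, if anything falls off the work surface, if the arm or the gripper's body presses on something with over 40 N, if the wrist force passes 120 N, or if a joint passes its speed limit or range.

## Working session

There is one attempt and no reset: what is moved stays moved. The work goes in short steps, each a Python script; the robot and the scene stay as the last script left them, time stands still between calls to the robot, and variables do not carry over. Pictures are saved under pics/ and viewed, and the job is handed in when it is done.

```bash
ls; mkdir -p pics
python3 - <<'E'
from plant import *
import cv2,numpy as np
o=observe();print(o['time_s'],o['eef_pos'],o['tcp_rot'],o['opening'])
for n in("scene","side","wrist"):
    c=get_calibration(n);im,d=get_image(n)
    cv2.imwrite(f'pics/{n}0.png',im[:,:,::-1]);np.savez(f'pics/{n}0.npz',im=im,d=d,K=c['intrinsics'],D=c['dist_coeffs'],T=c['world_from_camera'])
    print(n,np.round(c['intrinsics'],1).tolist(),c['dist_coeffs'],np.round(c['world_from_camera'],3).tolist())
E
```

```text
pics
0.0 [ 0.21284891 -0.58693902  0.19619176] [-1.70032667  1.56886049  1.78901922] 0.0852984183926481
scene [[493.1, 0.0, 274.5], [0.0, 493.1, 219.8], [0.0, 0.0, 1.0]] [-0.1409172  0.         0.         0.         0.       ] [[-0.663, -0.516, 0.543, -0.035], [-0.749, 0.439, -0.496, 0.549], [0.018, -0.735, -0.678, 0.876], [0.0, 0.0, 0.0, 1.0]]
side [[420.8, 0.0, 273.2], [0.0, 420.8, 221.0], [0.0, 0.0, 1.0]] [-0.11174724  0.          0.          0.          0.        ] [[0.989, -0.093, 0.115, 0.468], [-0.147, -0.628, 0.764, -0.868], [0.001, -0.773, -0.635, 0.747], [0.0, 0.0, 0.0, 1.0]]
wrist [[306.2, 0.0, 279.1], [0.0, 306.2, 211.3], [0.0, 0.0, 1.0]] [0.01313983 0.         0.         0.         0.        ] [[0.341, -0.896, -0.284, 0.287], [-0.94, -0.325, -0.102, -0.562], [-0.001, 0.302, -0.953, 0.373], [0.0, 0.0, 0.0, 1.0]]
```

View pics/scene0.png

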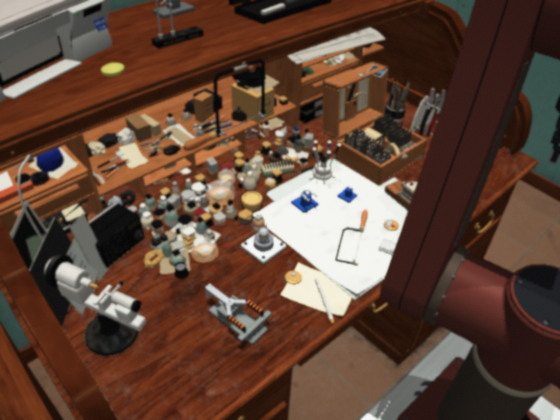

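View pics/side0.png

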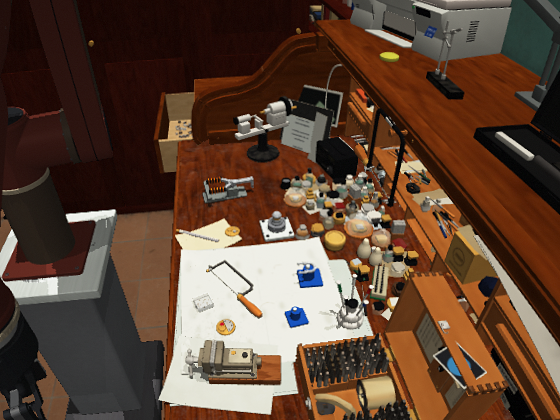

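View pics/wrist0.png

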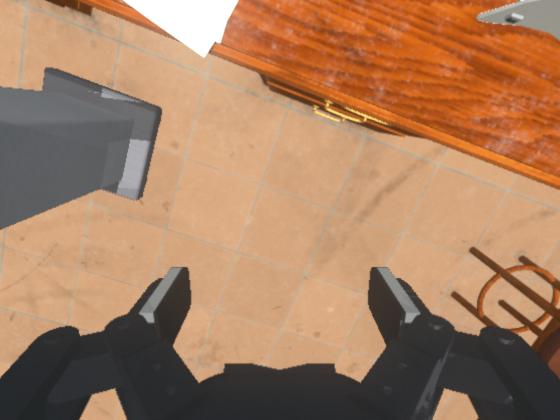

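The pliers in their cradle are at scene px (237,312), the axle at (263,242), the larger blue stand at (305,202) and a smaller look-alike at (347,194). I'll get coarse positions from the depth.

```bash
cat > h.py <<'E'
import numpy as np,cv2
def load(n):
    z=np.load(f'pics/{n}.npz');return z['im'],z['d'],z['K'],z['D'],z['T']
def ray(n,u,v):
    im,d,K,D,T=load(n)
    p=cv2.undistortPoints(np.array([[[u,v]]],float),K,D)[0,0]
    return T[:3,3],T[:3,:3]@np.array([p[0],p[1],1.]),d[int(round(v)),int(round(u))]
def dep(n,u,v):
    c,r,z=ray(n,u,v);return c+r*z
def atz(n,u,v,h):
    c,r,z=ray(n,u,v);return c+r*(h-c[2])/r[2]
def proj(n,P):
    im,d,K,D,T=load(n);P=np.atleast_2d(P).astype(float)
    Ti=np.linalg.inv(T);rv=cv2.Rodrigues(Ti[:3,:3])[0]
    return cv2.projectPoints(P,rv,Ti[:3,3],K,D)[0][:,0]
def snap(n,name):
    from plant import get_image,get_calibration
    c=get_calibration(n);im,d=get_image(n)
    cv2.imwrite(f'pics/{name}.png',im[:,:,::-1]);np.savez(f'pics/{name}.npz',im=im,d=d,K=c['intrinsics'],D=c['dist_coeffs'],T=c['world_from_camera'])
def crop(name,x0,y0,x1,y1,s,out):
    im=load(name)[0][y0:y1,x0:x1,::-1]
    cv2.imwrite(f'pics/{out}.png',cv2.resize(im,None,fx=s,fy=s,interpolation=cv2.INTER_CUBIC))
E
python3 - <<'E'
from h import *
for k,p in dict(pliers=(228,305),pl2=(237,312),axletop=(263,231),stand=(305,203),stand2=(347,195)).items(): print(k,dep('scene0',*p).round(3))
for k,p in dict(pl=(228,187),axletop=(277,215),stand=(308,268),stand2=(295,317)).items(): print('s',k,dep('side0',*p).round(3))
crop('scene0',190,180,370,340,4.4,'c0');crop('side0',190,160,360,340,4,'c1')
E
```

```text
pliers [0.493 0.192 0.05 ]
pl2 [0.487 0.174 0.016]
axletop [ 0.605 -0.001  0.062]
stand [ 0.648 -0.185  0.019]
stand2 [ 0.6   -0.3    0.015]
s pl [0.488 0.158 0.04 ]
s axletop [ 0.606 -0.016  0.059]
s stand [ 0.65  -0.201  0.042]
s stand2 [ 0.598 -0.321  0.021]
```

View pics/c0.png

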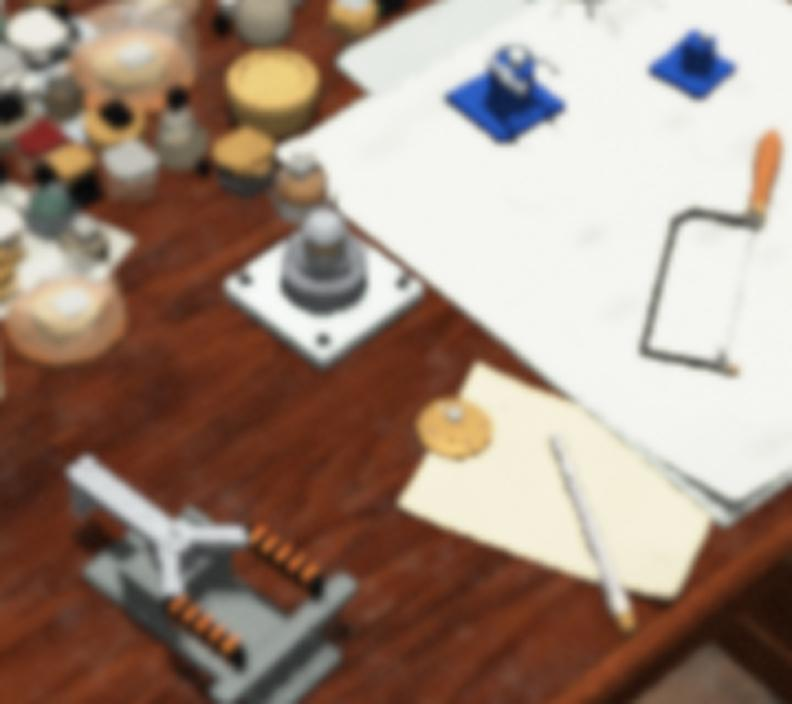

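View pics/c1.png

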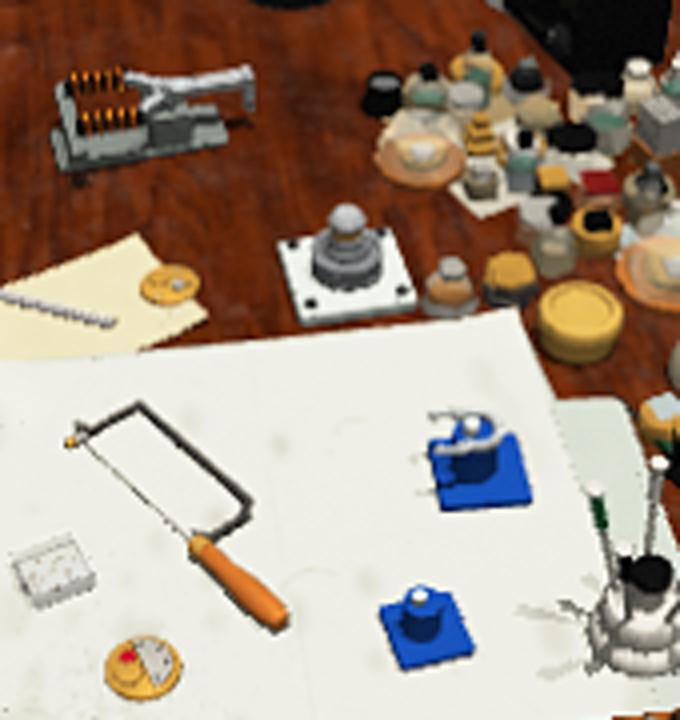

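```bash
cat >> h.py <<'E'
import warnings;warnings.filterwarnings('ignore')
from scipy.spatial.transform import Rotation as Ro
def down(h):
    """tool down, tool z along heading h (jaws along h+90deg)"""
    x=np.array([0,0,-1.]);z=np.array([np.cos(h),np.sin(h),0]);y=np.cross(z,x)
    return Ro.from_matrix(np.c_[x,y,z]).as_euler('xyz')
E
python3 - <<'E'
from plant import *
from h import *
o=observe();print(Ro.from_euler('xyz',o['tcp_rot']).as_matrix().round(3).tolist())
movep([0.58,-0.19,0.2],down(0));snap('wrist','w1');print(observe()['time_s'],observe()['q'])
movep([0.54,-0.008,0.2],down(0));snap('wrist','w2');print(observe()['time_s'])
movep([0.43,0.17,0.2],down(0));snap('wrist','w3');print(observe()['time_s'],observe()['q'],observe()['ft_force'])
E
```

```text
[[-0.0, 0.341, -0.94], [0.001, -0.94, -0.341], [-1.0, -0.001, -0.0]]
2.15 [-4.47064254e-01  1.84028036e-01  1.56351467e+00 -1.93697509e-04
  1.39410617e+00 -2.01612772e+00]
2.975
3.875 [ 2.03106309e-01 -1.80176311e-01  1.92792107e+00 -6.12712368e-04
  1.39330342e+00 -1.36598925e+00] [ 0.74541711 -0.30679909 -0.19093247]
```

Run:
```python
from h import *
for n in('w1','w2','w3'):
    print(n,load(n)[4].round(3).tolist())
cv2.imwrite('pics/m.png',cv2.resize(np.vstack([load(n)[0] for n in('w1','w2')])[:,:,::-1],None,fx=.71,fy=.71))
```

```text
w1 [[0.002, 0.953, 0.302, 0.504], [1.0, -0.001, -0.001, -0.191], [-0.001, 0.302, -0.953, 0.376], [0.0, 0.0, 0.0, 1.0]]
w2 [[0.0, 0.953, 0.303, 0.464], [1.0, 0.0, -0.001, -0.01], [-0.001, 0.303, -0.953, 0.376], [0.0, 0.0, 0.0, 1.0]]
w3 [[0.001, 0.953, 0.303, 0.355], [1.0, -0.001, -0.001, 0.168], [-0.001, 0.303, -0.953, 0.376], [0.0, 0.0, 0.0, 1.0]]
```

View pics/m.png

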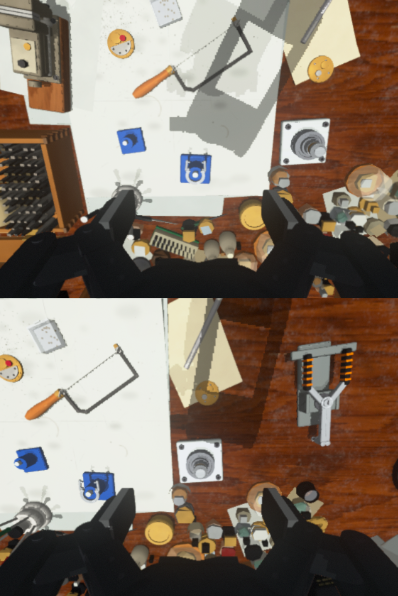

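View pics/w3.png

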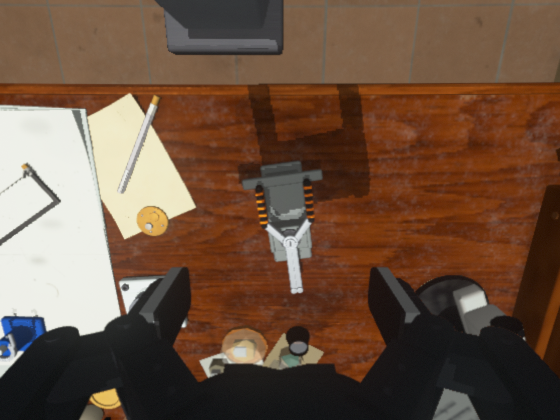

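Run:
```python
from h import *
crop('w1',230,190,320,270,8.8,'c1');crop('w2',230,180,330,260,7.9,'c2');crop('w3',230,150,340,300,4,'c3')
```

```text
(no output)
```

View pics/c1.png

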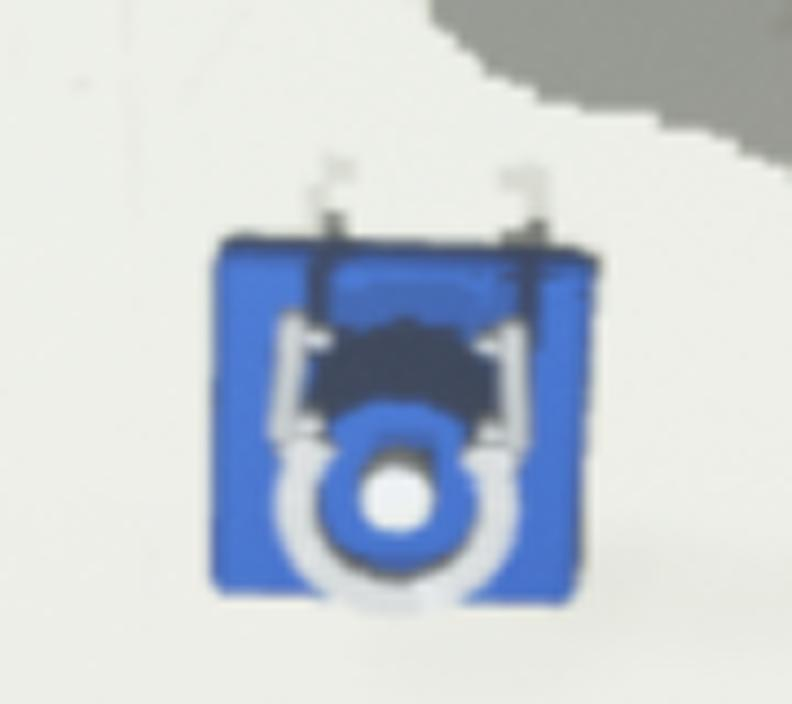

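View pics/c2.png

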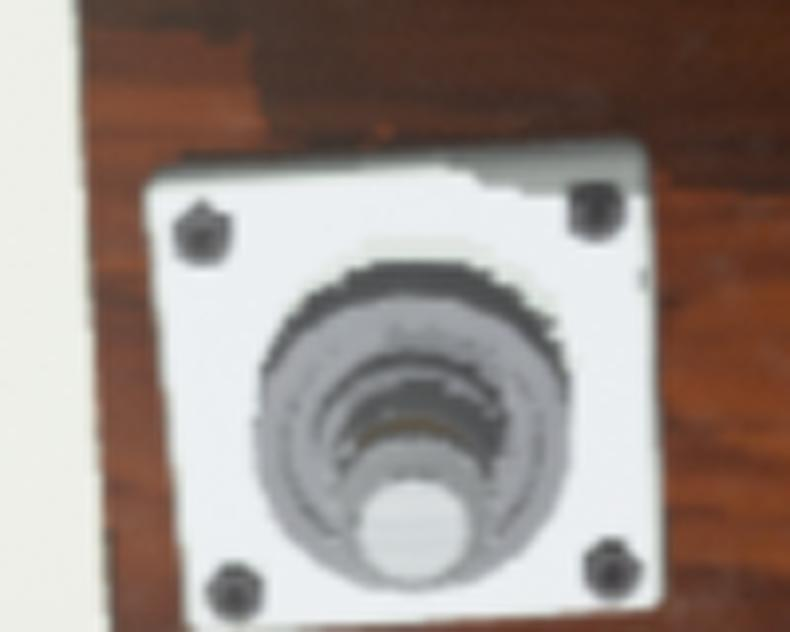

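View pics/c3.png

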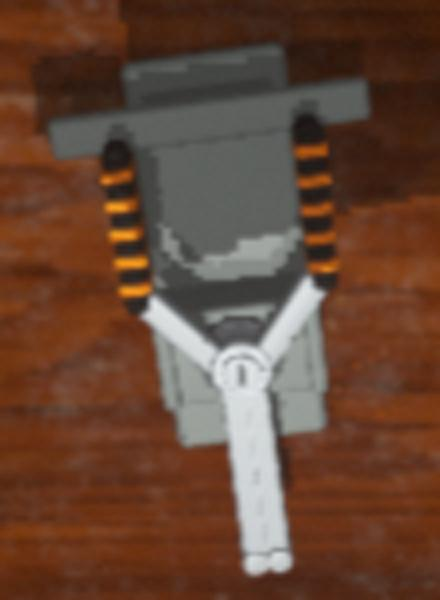

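```bash
cat >> h.py <<'E'
def C(n,x0,y0,s):
    def f(x,y,h): return atz(n,(x+.5)/s-.5+x0,(y+.5)/s-.5+y0,h)
    return f
E
python3 - <<'E'
from h import *
f=C('w1',230,190,8.8)
print('post',f(397,497,.049)); 
B=[f(*p,.01) for p in((214,592),(578,603),(597,256),(218,240))]
print('foot',np.mean(B,0),[np.linalg.norm(B[i]-B[i-1]) for i in range(4)],[np.degrees(np.arctan2(*(B[i]-B[i-1])[1::-1])) for i in range(4)])
L,R,D=f(272,505,.044),f(520,505,.044),f(396,611,.044);print('ring',L,R,D)
print('bore',f(317,497,.044),f(478,497,.044),f(396,577,.040))
print('lugends',f(292,312,.044),f(512,318,.044))
print('lug base outer',f(270,440,.044),f(528,450,.044))
g=C('w2',230,180,7.9)
print('axle top',g(413,530,.061), 'l/r',g(356,530,.061),g(470,530,.061))
B=[g(*p,.012) for p in((203,235),(596,210),(611,568),(235,590))];print('screws',np.mean(B,0),[np.linalg.norm(B[i]-B[i-1]) for i in range(4)])
k=C('w3',230,150,4)
print('pivot depth',dep('w3',290,243),dep('w3',294,275),dep('w3',262,210),dep('w3',309,205))
for h in(.046,.05,.054):print('pivot',k(241,371,h),'tips',k(267,561,h))
print('grips',[k(*p,.049) for p in((116,143),(135,304),(308,120),(325,280))])
B=[k(*p,.034) for p in((49,122),(366,80),(370,113),(54,158))];print('bar',B)
E
```

```text
post [ 0.64979731 -0.19691971  0.049     ]
foot [ 0.65595576 -0.19681329  0.01      ] [np.float64(0.05559235727606769), np.float64(0.05450926255107066), np.float64(0.05497589923505338), np.float64(0.05444508559718223)] [np.float64(-2.096447022757531), np.float64(88.01676579482955), np.float64(177.9728049054673), np.float64(-92.63188609197721)]
ring [ 0.65317532 -0.21379606  0.044     ] [ 0.6532204  -0.18049508  0.044     ] [ 0.66889895 -0.19723943  0.044     ]
bore [ 0.65201562 -0.20773647  0.044     ] [ 0.65204483 -0.18613824  0.044     ] [ 0.66574784 -0.19727931  0.04      ]
lugends [ 0.62560226 -0.21062545  0.044     ] [ 0.62648004 -0.18175463  0.044     ]
lug base outer [ 0.64374473 -0.2138759   0.044     ] [ 0.6452326 -0.1794904  0.044    ]
axle top [ 0.60623409 -0.00698005  0.061     ] l/r [ 0.60623665 -0.0150774   0.061     ] [0.60623091 0.00111664 0.061     ]
screws [ 0.60632298 -0.00691105  0.012     ] [np.float64(0.06163853884139764), np.float64(0.06204011667282745), np.float64(0.06176743525636615), np.float64(0.062229459197386525)]
pivot depth [0.49713942 0.18063538 0.04988703] [0.54031753 0.18598692 0.04703265] [0.45774562 0.14882848 0.04786313] [0.45172799 0.2014352  0.04849591]
pivot [0.49804168 0.18062696 0.046     ] tips [0.56146457 0.18924835 0.046     ]
pivot [0.49630644 0.18047894 0.05      ] tips [0.55896136 0.18899593 0.05      ]
pivot [0.4945712  0.18033091 0.054     ] tips [0.55645815 0.18874351 0.054     ]
grips [array([0.4291937 , 0.14571164, 0.049     ]), array([0.47604061, 0.15013164, 0.049     ]), array([0.42284903, 0.19797441, 0.049     ]), array([0.46883429, 0.20400213, 0.049     ])]
bar [array([0.4265025 , 0.12576963, 0.034     ]), array([0.41456945, 0.21531744, 0.034     ]), array([0.42397262, 0.21683788, 0.034     ]), array([0.43699195, 0.12680461, 0.034     ])]
```

Run:
```python
from plant import *
from h import *
h=.134
print([dep('w1',230+x/8.8,190+y/8.8).round(4) for x,y in((397,497),(240,400),(396,450),(396,600),(280,520))])
movep([.4487,.1741,.13],down(np.pi+h));print(observe()['time_s'],observe()['q'].round(2))
snap('wrist','a85')
gripper_to(.063);snap('wrist','a63');print(observe()['time_s'],observe()['opening'])
gripper_to(.033);snap('wrist','a33');print(observe()['time_s'],observe()['opening'])
gripper_to(.085);print(observe()['time_s'],observe()['opening'])
a=np.vstack([np.hstack([load('a85')[0],load('a63')[0]]),np.hstack([load('a33')[0],load('a33')[0]*0])])
cv2.imwrite('pics/a.png',cv2.resize(a[:,:,::-1],None,fx=.71,fy=.71))
```

```text
[array([ 0.6503, -0.1964,  0.0492]), array([ 0.6524, -0.2199,  0.01  ]), array([ 0.6465, -0.1966,  0.0423]), array([ 0.6678, -0.1967,  0.0441]), array([ 0.6558, -0.2122,  0.0443])]
6.4167 [ 0.21 -0.07  1.96  0.    1.25  1.64]
6.875 0.06280468921820226
7.325 0.032776145771184866
7.8833 0.08535200417109497
```

View pics/a.png

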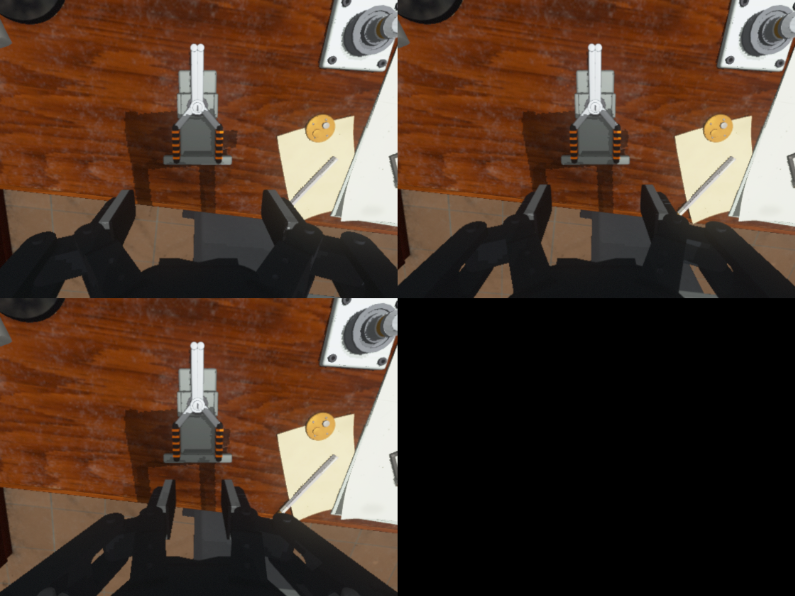

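View pics/a85.png

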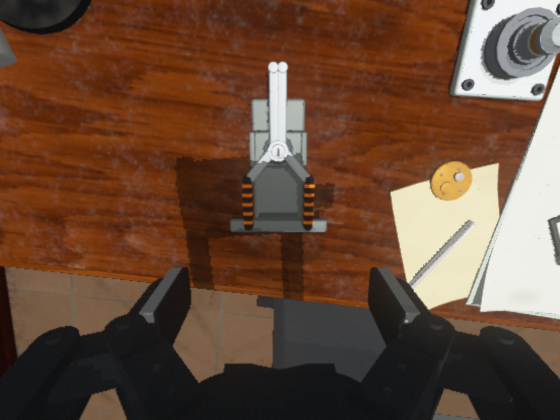

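Run:
```python
from h import *
crop('a85',220,50,340,240,3.1,'c4')
h=.134;R=Ro.from_euler('xyz',down(np.pi+h)).as_matrix();t=np.array([.4487,.1741,.13])
for n in('a85','a63','a33'):
    im,d,K,D,T=load(n)
    vv,uu=np.mgrid[0:420:1,0:560:1]
    p=cv2.undistortPoints(np.stack([uu.ravel(),vv.ravel()],1).astype(float)[:,None],K,D)[:,0]
    z=d.ravel();P=np.c_[p*z[:,None],z]@T[:3,:3].T+T[:3,3]
    q=(P-t)@R
    m=(z>0)&(abs(q[:,2])<.03)&(q[:,0]>-.08)&(q[:,0]<.04)&(abs(q[:,1])<.07)
    q=q[m];
    for s in(1,-1):
        r=q[q[:,1]*s>0]; 
        print(n,s,len(r),'tip x',np.percentile(r[:,0],[95,98,99.5,100]).round(4),'y of far',np.median(abs(r[r[:,0]>np.percentile(r[:,0],90),1])).round(4),'inner y',np.percentile(abs(r[:,1]),[0,1,3]).round(4),'z',np.percentile(r[:,2],[1,99]).round(4))
```

```text
a85 1 2241 tip x [-0.0508 -0.0486 -0.0475 -0.0461] y of far 0.044 inner y [0.0432 0.0434 0.0435] z [-0.0127  0.0092]
a85 -1 2229 tip x [-0.0507 -0.0485 -0.0475 -0.0459] y of far 0.0419 inner y [0.0409 0.0413 0.0414] z [-0.0128  0.0093]
a63 1 2208 tip x [-0.0447 -0.0421 -0.0402 -0.0388] y of far 0.0327 inner y [0.032  0.0323 0.0324] z [-0.0128  0.0093]
a63 -1 2240 tip x [-0.0445 -0.0423 -0.0402 -0.0383] y of far 0.0307 inner y [0.0299 0.0302 0.0303] z [-0.0129  0.0092]
a33 1 2099 tip x [-0.0413 -0.0385 -0.036  -0.0339] y of far 0.019 inner y [0.0174 0.0175 0.0176] z [-0.0146  0.0092]
a33 -1 2150 tip x [-0.0412 -0.0382 -0.0356 -0.0341] y of far 0.0164 inner y [0.0151 0.0152 0.0152] z [-0.0146  0.0092]
```

View pics/c4.png

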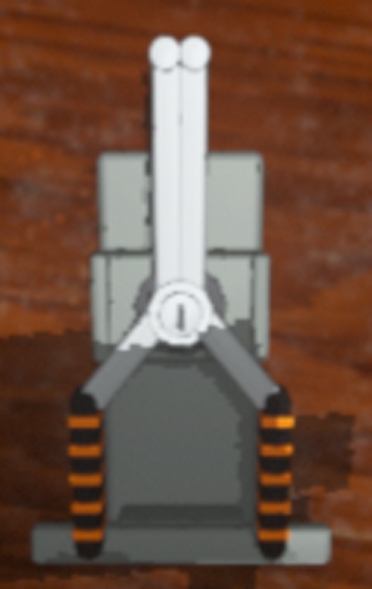

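```bash
python3 - <<'E'
from h import *
k=C('a85',220,50,3.1);K3=C('w3',230,150,4)
print('pivot',k(181,314,.05),K3(241,371,.05));print('tips',k(180,52,.047),K3(267,561,.047))
print('bar',k(33,540,.034),k(330,540,.034),'grips',[k(*p,.049) for p in((82,400),(89,548),(276,400),(273,548))])
print('movement', dep('w3',152,220),dep('a85',452,181))
print('axle top',atz('a85',548,37,.061))
E
python3 -c "
from h import *
crop('a85',440,0,560,110,6,'c5')"
```

```text
pivot [0.49789812 0.18044745 0.05      ] [0.49630644 0.18047894 0.05      ]
tips [0.56114562 0.18917753 0.047     ] [0.56083876 0.18918524 0.047     ]
bar [0.42270186 0.21591792 0.034     ] [0.43479764 0.12623035 0.034     ] grips [array([0.47101935, 0.20431082, 0.049     ]), array([0.42813269, 0.1979069 , 0.049     ]), array([0.47815226, 0.15145139, 0.049     ]), array([0.43523378, 0.14525197, 0.049     ])]
movement [0.48350751 0.00636588 0.00797442] [0.48651113 0.00404973 0.0048874 ]
axle top [0.60245481 0.00273281 0.061     ]
```

View pics/c5.png

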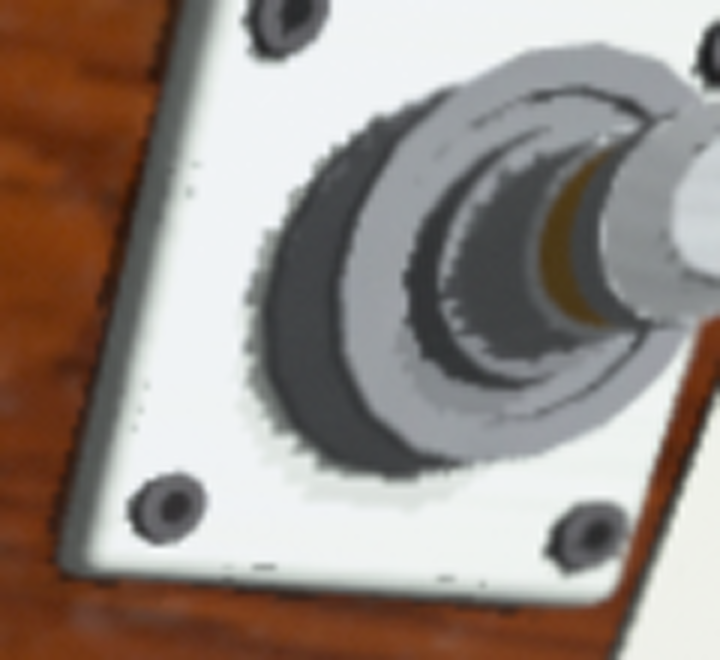

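Run:
```python
from plant import *
from h import *
h=.136
r=down(np.pi+h)
print(move_l([.4495,.1740,.06],feed=.15,rotation=r))
print(move_l([.4495,.1740,.0175],feed=.08,max_force=15))
gripper_to(.057,9)
o=observe();print(o['time_s'],o['opening'],o['ft_force'],o['eef_pos'])
snap('wrist','g1')
```

```text
False
False
9.575 0.05675195946189383 [ 0.27725126 -0.071846    1.18598001] [0.44973782 0.17405439 0.01778896]
```

View pics/g1.png

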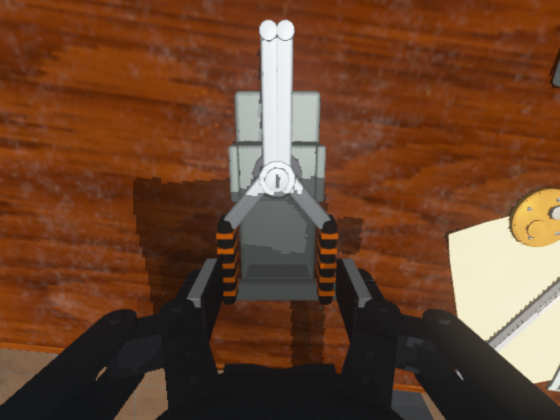

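Run:
```python
from plant import *
from h import *
gripper_to(.0615,20)
o=observe();print(o['time_s'],o['opening'],o['ft_force'],o['joint_torque'].round(2))
snap('wrist','g2');crop('g2',200,0,360,320,1.85,'c6')
print(proj('g2',[[.56,.189,.04]]))
```

```text
9.85 0.061577888373781364 [-0.34245357 -0.27740885  0.52733775] [ -0.   -36.78 -32.08  -0.    -0.    -0.  ]
[[277.07445602  35.57617118]]
```

View pics/c6.png

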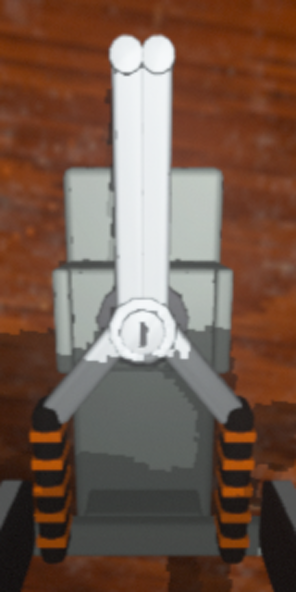

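Run:
```python
from h import *
a=[cv2.resize(load(n)[0][10:110,220:340,::-1],None,fx=6,fy=6,interpolation=cv2.INTER_CUBIC)[:300] for n in('g1','g2')]
cv2.imwrite('pics/c7.png',np.vstack(a))
a=[cv2.resize(load(n)[0][210:350,170:390,::-1],None,fx=3,fy=2.1,interpolation=cv2.INTER_CUBIC) for n in('g1','g2')]
cv2.imwrite('pics/c8.png',np.vstack(a))
```

```text
(no output)
```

View pics/c7.png

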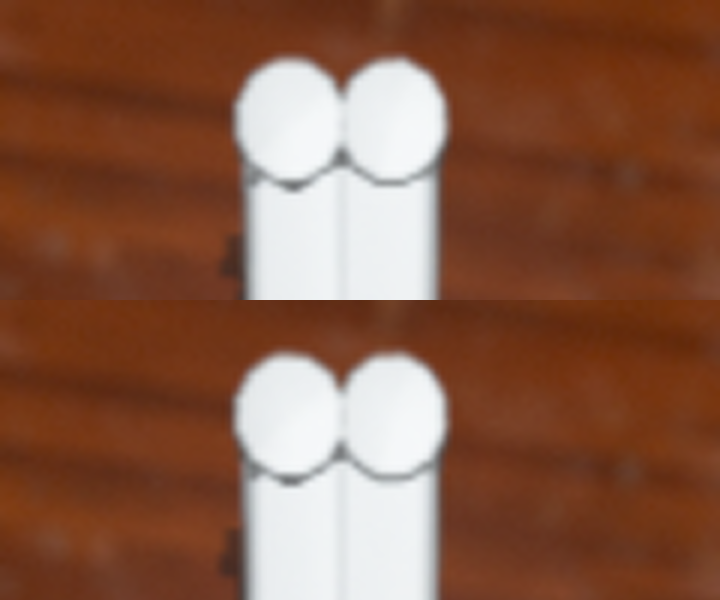

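View pics/c8.png

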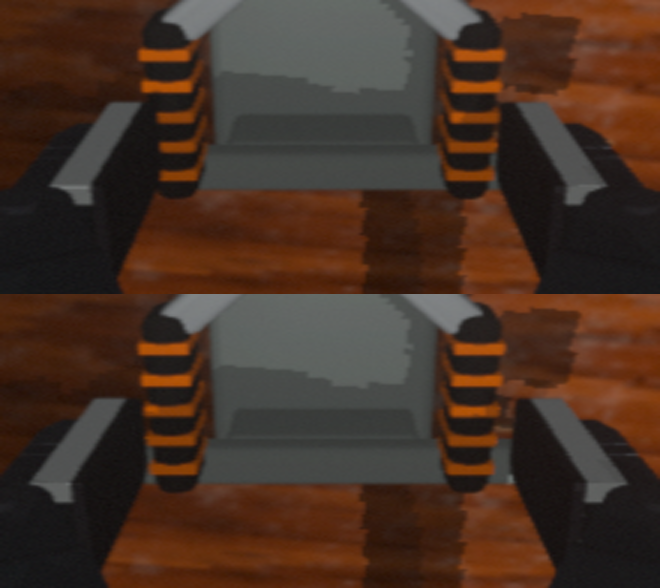

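Run:
```python
from plant import *
from h import *
gripper_to(.045,9)
o=observe();print(o['time_s'],o['opening'],o['ft_force'])
snap('wrist','g3')
a=[cv2.resize(load(n)[0][10:60,220:340,::-1],None,fx=5,fy=5,interpolation=cv2.INTER_CUBIC) for n in('g3',)]+[cv2.resize(load(n)[0][210:350,180:380,::-1],None,fx=3,fy=2.1,interpolation=cv2.INTER_CUBIC) for n in('g3',)]
cv2.imwrite('pics/c9.png',np.vstack(a))
```

```text
10.2083 0.04524676361756734 [0.7017365  0.11000427 0.04781829]
```

View pics/c9.png

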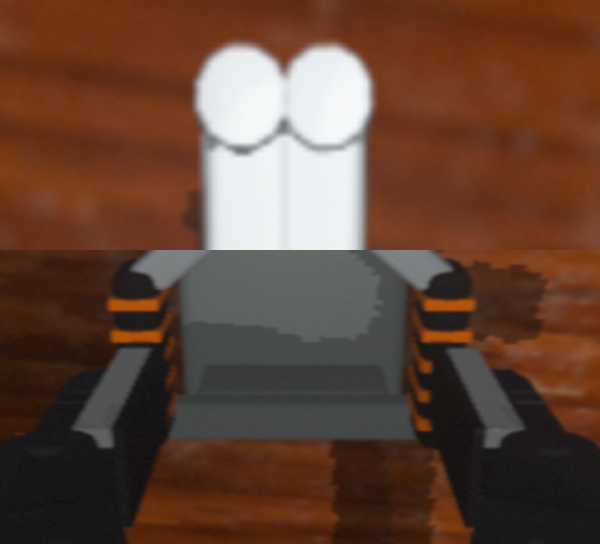

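Run:
```python
from h import *
from plant import observe
im,d,K,D,T=load('g3');print(observe()['eef_pos'],observe()['tcp_rot'],T.round(3).tolist())
for v in range(240,330,8):
    print(v,[(u,dep('g3',u,v).round(3).tolist()) for u in (205,212,222,228)])
```

```text
[0.44948237 0.17400623 0.01748167] [ 0.13971931  1.57076983 -2.865867  ] [[0.136, -0.945, -0.299, 0.527], [-0.991, -0.129, -0.041, 0.184], [0.0, 0.302, -0.953, 0.194], [0.0, 0.0, 0.0, 1.0]]
240 [(205, [0.439, 0.223, -0.001]), (212, [0.44, 0.218, -0.0]), (222, [0.462, 0.205, 0.047]), (228, [0.463, 0.201, 0.049])]
248 [(205, [0.433, 0.223, -0.001]), (212, [0.434, 0.217, 0.0]), (222, [0.458, 0.204, 0.049]), (228, [0.459, 0.201, 0.049])]
256 [(205, [0.426, 0.222, -0.001]), (212, [0.428, 0.217, 0.0]), (222, [0.453, 0.204, 0.048]), (228, [0.454, 0.2, 0.049])]
264 [(205, [0.421, 0.221, 0.001]), (212, [0.421, 0.217, -0.001]), (222, [0.458, 0.201, 0.065]), (228, [0.458, 0.198, 0.066])]
272 [(205, [0.453, 0.208, 0.066]), (212, [0.453, 0.205, 0.065]), (222, [0.457, 0.2, 0.072]), (228, [0.458, 0.197, 0.073])]
280 [(205, [0.454, 0.207, 0.074]), (212, [0.458, 0.203, 0.08]), (222, [0.458, 0.198, 0.079]), (228, [0.456, 0.196, 0.075])]
288 [(205, [0.454, 0.205, 0.08]), (212, [0.458, 0.201, 0.086]), (222, [0.458, 0.197, 0.086]), (228, [0.451, 0.196, 0.074])]
296 [(205, [0.459, 0.202, 0.093]), (212, [0.457, 0.2, 0.091]), (222, [0.457, 0.196, 0.09]), (228, [0.449, 0.195, 0.078])]
304 [(205, [0.459, 0.201, 0.098]), (212, [0.458, 0.199, 0.097]), (222, [0.452, 0.196, 0.088]), (228, [0.446, 0.195, 0.078])]
312 [(205, [0.459, 0.2, 0.103]), (212, [0.459, 0.198, 0.102]), (222, [0.45, 0.196, 0.09]), (228, [0.441, 0.195, 0.076])]
320 [(205, [0.46, 0.199, 0.108]), (212, [0.46, 0.197, 0.108]), (222, [0.447, 0.196, 0.09]), (228, [0.438, 0.194, 0.078])]
328 [(205, [0.465, 0.197, 0.118]), (212, [0.464, 0.195, 0.117]), (222, [0.443, 0.195, 0.09]), (228, [0.369, 0.201, -0.001])]
```

View pics/g3.png

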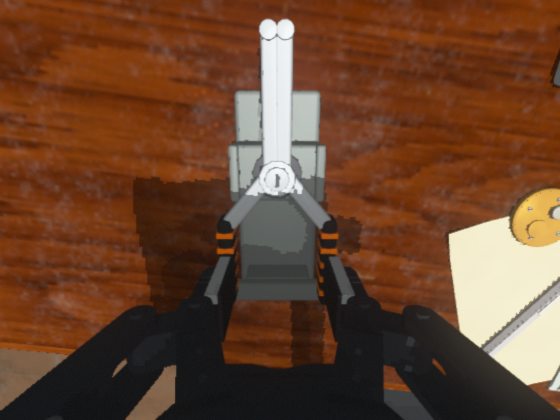

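Run:
```python
from plant import *
from h import *
gripper_to(.085)
print(move_l([.4495,.1740,0.0],feed=.06,max_force=8),observe()['eef_pos'])
print(move_l([.4495,.1740,-0.016],feed=.04,max_force=8))
o=observe();print(o['time_s'],o['opening'],o['ft_force'],o['eef_pos'])
gripper_to(.056,9)
o=observe();print(o['time_s'],o['opening'],o['ft_force'],o['eef_pos'])
snap('wrist','g4')
```

```text
False [ 0.44875434  0.17383376 -0.00079322]
False
11.725 0.08478051776120057 [ 0.07666177  0.3003809  -0.12316427] [ 0.4492909   0.17394893 -0.01625371]
12.25 0.05659456427090051 [-3.56615582 -0.51463948 10.31161766] [ 0.4500977   0.17429576 -0.01462907]
```

View pics/g4.png

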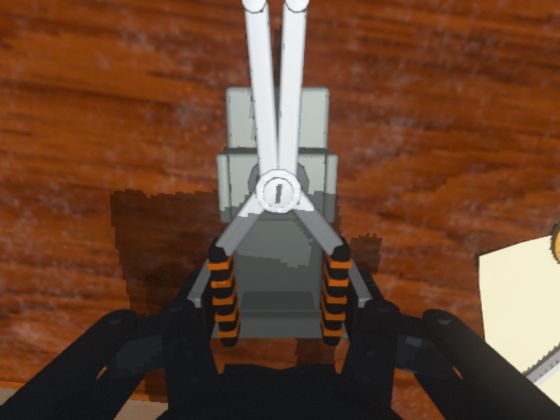

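Run:
```python
from plant import *
from h import *
gripper_to(.0612,9);o=observe();print(o['time_s'],o['opening'],o['ft_force'],o['eef_pos'])
snap('wrist','g5')
```

```text
12.525 0.061465539016301765 [-1.3071677   0.19387472  4.85358419] [ 0.44991082  0.17412938 -0.01555829]
```

View pics/g5.png

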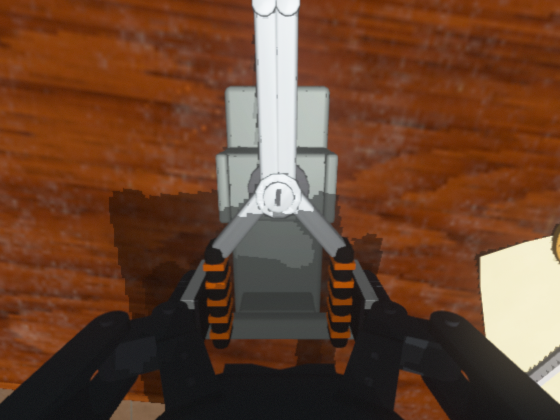

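Run:
```python
from plant import *
from h import *
print('pivot',dep('g5',279,194),dep('g4',279,191))
move_l([.4495,.1740,0.065],feed=.1);o=observe();print(o['time_s'],o['opening'],o['ft_force'],o['eef_pos'])
snap('wrist','g6')
```

```text
pivot [0.49936427 0.17991192 0.04919026] [0.50072225 0.18022679 0.05022045]
13.5333 0.06146243427443168 [-0.7466702   0.22111004 -1.48508359] [0.44879708 0.1738432  0.06424063]
```

View pics/g6.png

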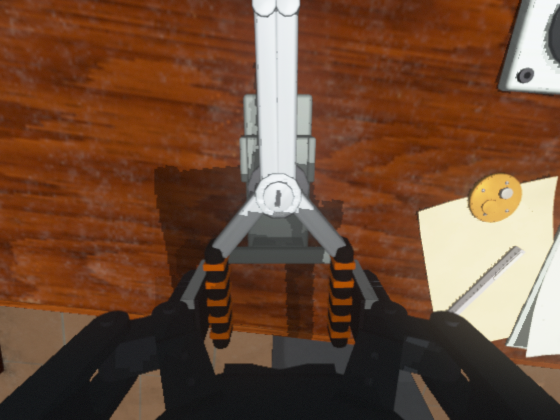

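Run:
```python
from plant import *
from h import *
r=down(np.pi-.035)
print('pivot',dep('g6',279,194))
movep([.53,.08,.085],r);snap('wrist','b1');o=observe();print(o['time_s'],o['eef_pos'])
movep([.58,-.12,.085],r);snap('wrist','b2');o=observe();print(o['time_s'],o['eef_pos'],o['opening'],o['q'].round(2),load('b2')[4].round(4).tolist())
a=np.vstack([load('b1')[0],load('b2')[0]])
cv2.imwrite('pics/b.png',cv2.resize(a[:,:,::-1],None,fx=.71,fy=.71))
```

```text
pivot [0.49865473 0.17969249 0.12982131]
14.2 [0.52908295 0.08000332 0.083984  ]
15.0833 [ 0.57949255 -0.11782456  0.0846316 ] 0.06103607072335402 [-0.33  0.25  1.72  0.    1.18  1.27] [[-0.0343, -0.9525, -0.3026, 0.658], [-0.9994, 0.0324, 0.0113, -0.122], [-0.0009, 0.3028, -0.953, 0.2606], [0.0, 0.0, 0.0, 1.0]]
```

View pics/b.png

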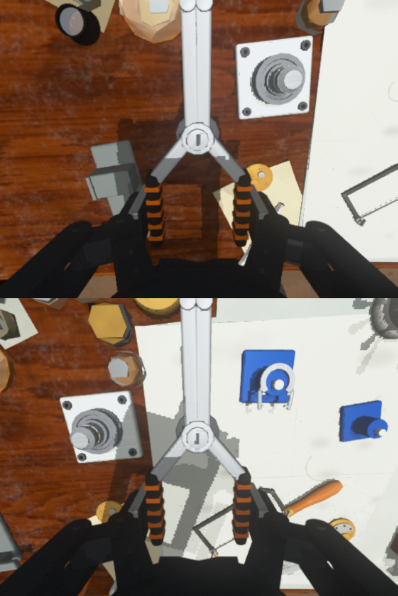

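Run:
```python
from h import *
crop('b2',330,60,430,170,5.4,'c1');crop('b1',325,45,445,165,5,'c2');
a=[cv2.resize(load('b2')[0][0:80,240:320,::-1],None,fx=7,fy=7,interpolation=cv2.INTER_CUBIC)]
cv2.imwrite('pics/c3.png',a[0])
```

```text
(no output)
```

View pics/c1.png

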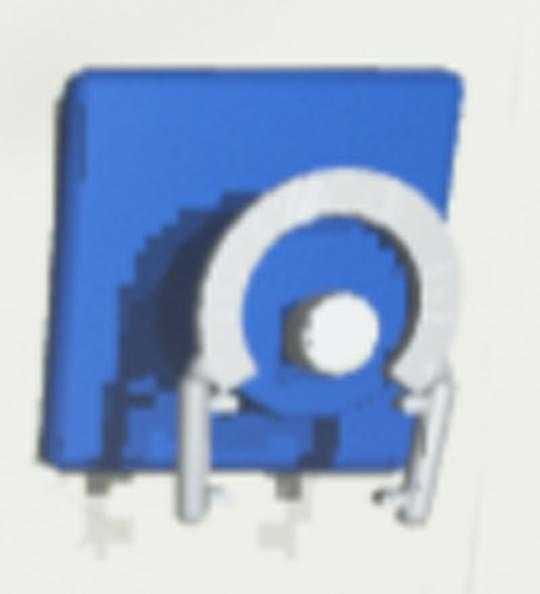

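View pics/c2.png

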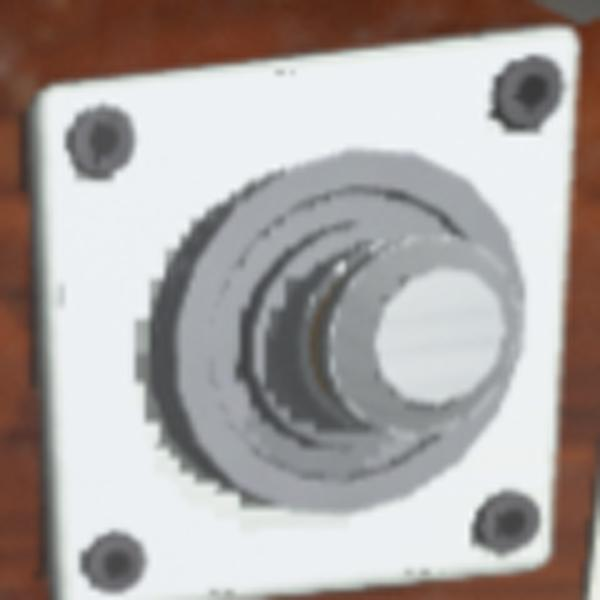

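View pics/c3.png

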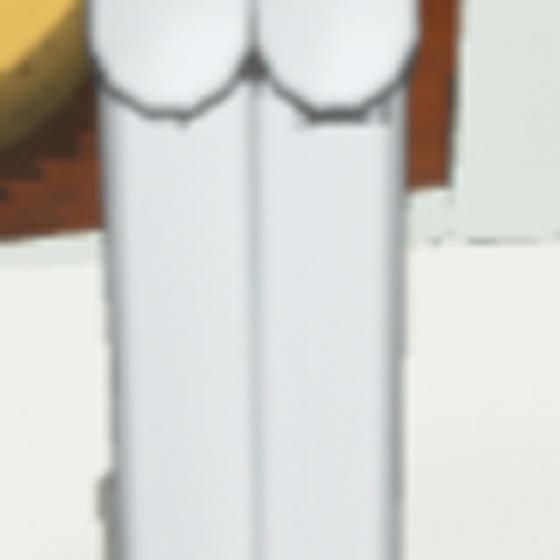

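Run:
```python
from h import *
f=C('b2',330,60,5.4);F=C('w1',230,190,8.8)
print('L R T',f(196,300,.044),f(462,290,.044),f(345,165,.044))
print('bore',f(241,305,.044),f(418,300,.0415),f(345,213,.044))
print('lugends',f(192,520,.042),f(413,520,.042),'w1',F(292,310,.042),F(512,315,.042))
print('lug outer base', f(178,385,.044),f(455,385,.044))
print('post',f(341,334,.049),F(397,497,.049))
B=[f(*p,.01) for p in((68,75),(460,75),(408,470),(45,460))]
print('foot',np.mean(B,0),[np.linalg.norm(B[i]-B[i-1]) for i in range(4)],[np.degrees(np.arctan2(*(B[i]-B[i-1])[1::-1])) for i in range(4)])
# circle overlay
for n,c in(('b2',(.6525,-.197)),('w1',(.6525,-.197))):
    pass
g=C('b1',325,45,5)
print('axle top',g(440,336,.061))
B=[g(*p,.012) for p in((101,142),(528,92),(508,520),(115,561))];print('screws',np.mean(B,0),[np.linalg.norm(B[i]-B[i-1]) for i in range(4)])
print('pivot', dep('b1',278,192),dep('b2',278,195))
t=C('b2',240,0,7)
print('shoulder join b2',t(254,65,.125),dep('b2',276,25),dep('b2',276,70))
```

```text
L R T [ 0.65514216 -0.18016461  0.044     ] [ 0.65510376 -0.21305489  0.044     ] [ 0.67014333 -0.19739341  0.044     ]
bore [ 0.6543416  -0.18579622  0.044     ] [ 0.65407606 -0.20871676  0.0415    ] [ 0.66465378 -0.19784342  0.044     ]
lugends [ 0.62762333 -0.18163931  0.042     ] [ 0.62659063 -0.21045726  0.042     ] w1 [ 0.62605562 -0.21073639  0.042     ] [ 0.6267977  -0.18169963  0.042     ]
lug outer base [ 0.64495185 -0.17843968  0.044     ] [ 0.64367273 -0.21335223  0.044     ]
post [ 0.65058142 -0.19673969  0.049     ] [ 0.64979731 -0.19691971  0.049     ]
foot [ 0.65759477 -0.19605129  0.01      ] [np.float64(0.052331124018253385), np.float64(0.05419331232102146), np.float64(0.053681257086711134), np.float64(0.053970050795724596)] [np.float64(-2.0278380416355906), np.float64(-92.17033166669479), np.float64(177.71225455799342), np.float64(86.39613600297213)]
axle top [ 0.60639753 -0.00680501  0.061     ]
screws [ 0.60642245 -0.00741117  0.012     ] [np.float64(0.06198953042280618), np.float64(0.06240622294335527), np.float64(0.06206538364914565), np.float64(0.06234689319011659)]
pivot [0.58072039 0.07696566 0.14934617] [ 0.62928876 -0.1204772   0.15008837]
shoulder join b2 [ 0.69615131 -0.12191839  0.125     ] [ 0.68600674 -0.12180009  0.144739  ] [ 0.67227773 -0.1212993   0.14610246]
```

```bash
python3 - <<'E'
from h import *
for v in (15,40,70,100,130,150): print(v,[(lambda a,p:[round(float(np.median(a[:,2]))-p,4)])(np.array([dep(n,u,v) for u in (268,270,283,286)]),dep(n,278,194)[2]) for n in('g5','g6','b1','b2')])
E
python3 - <<'E'
from plant import *
from h import *
r=down(np.pi-.034)
movep([.5208,-.1924,.07],r);hold(.2);o=observe();print(o['time_s'],o['eef_pos'],o['opening'],load('b2')[4][2,3])
snap('side','s1');snap('wrist','d1');snap('scene','e1')
crop('side0',250,220,370,310,6.5,'c0');crop('s1',250,200,370,310,6.5,'c1')
print(get_calibration('wrist')['world_from_camera'][:3,3])
E
```

```text
15 [[np.float64(-0.004)], [np.float64(-0.0024)], [np.float64(-0.0031)], [np.float64(-0.0029)]]
40 [[np.float64(-0.0041)], [np.float64(-0.0033)], [np.float64(-0.0036)], [np.float64(-0.0043)]]
70 [[np.float64(-0.004)], [np.float64(-0.0029)], [np.float64(-0.0036)], [np.float64(-0.0035)]]
100 [[np.float64(-0.0044)], [np.float64(-0.0024)], [np.float64(-0.004)], [np.float64(-0.004)]]
130 [[np.float64(-0.0044)], [np.float64(-0.0031)], [np.float64(-0.0046)], [np.float64(-0.0031)]]
150 [[np.float64(-0.0036)], [np.float64(-0.0026)], [np.float64(-0.0038)], [np.float64(-0.003)]]
15.75 [ 0.52179254 -0.19125241  0.07047819] 0.06122521971158189 0.26063739186492824
[ 0.59974633 -0.19496452  0.24639777]
```

View pics/c1.png

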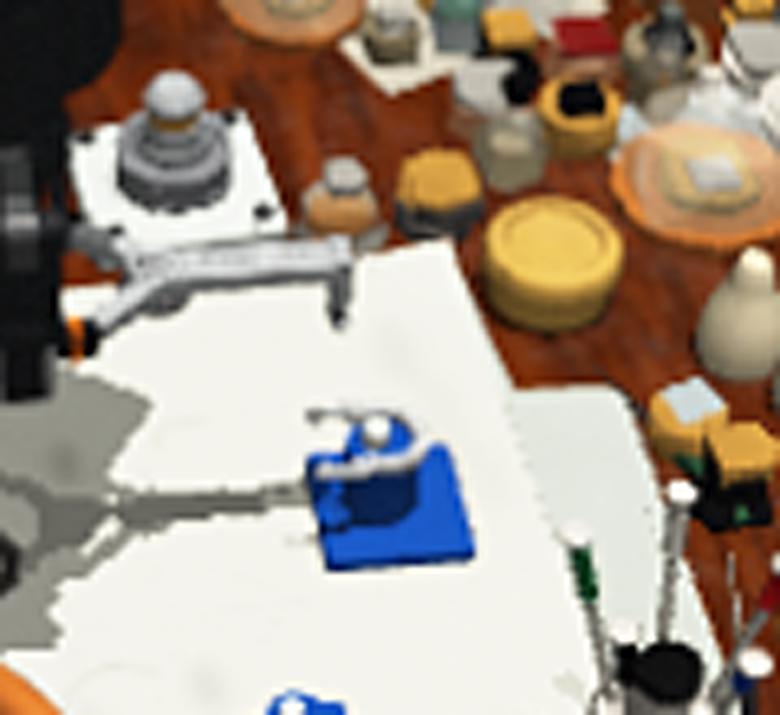

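View pics/d1.png

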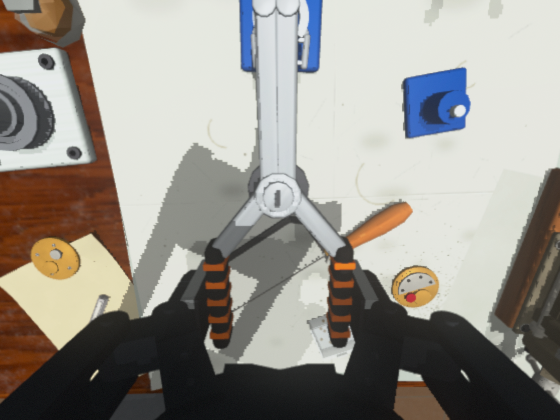

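View pics/e1.png

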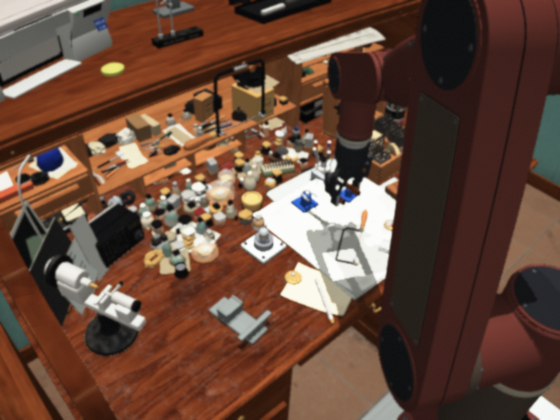

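Run:
```python
from plant import *
from h import *
move_l([.5208,-.1924,.03],feed=.1)
print(move_l([.5208,-.1924,.0048],feed=.05,max_force=5));hold(.15);o=observe();print(o['time_s'],o['eef_pos'],o['ft_force'],o['opening'])
snap('side','s2');snap('wrist','d2')
crop('s2',270,230,350,300,9,'c1')
print(get_calibration('wrist')['world_from_camera'][:3,3], dep('d2',278,194))
```

```text
False
17.25 [ 0.52113331 -0.19258499  0.00516031] [-0.33651348 -0.66414763 -0.61849901] 0.06111401328268839
[ 0.59939183 -0.19593261  0.18140608] [ 0.57141365 -0.19466145  0.07135728]
```

View pics/c1.png

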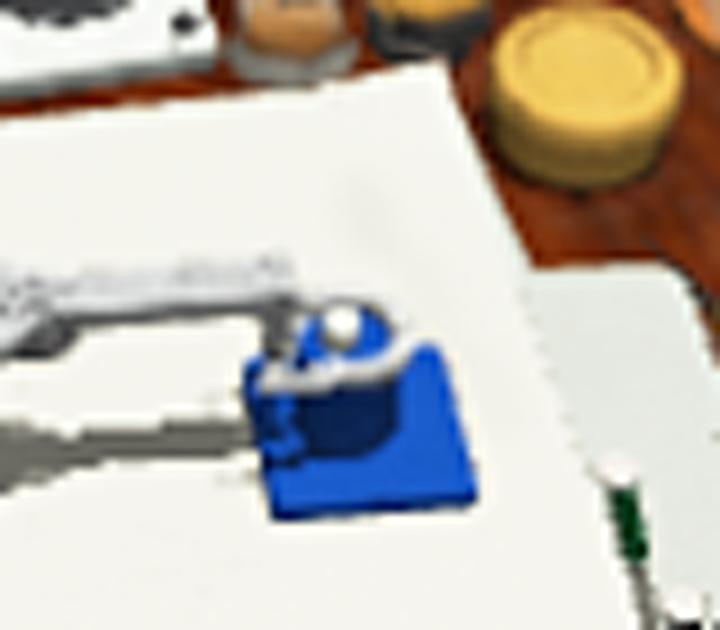

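View pics/d2.png

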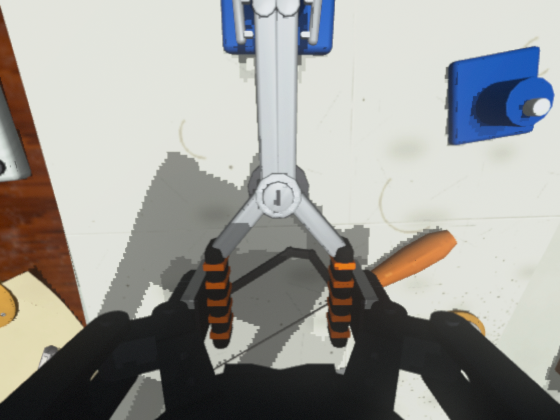

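Run:
```python
from h import *
crop('d2',210,0,350,70,5.6,'c1')
# project predicted features
h=-.034;c=np.array([.6537,-.1969]);R=np.array([[np.cos(h),-np.sin(h)],[np.sin(h),np.cos(h)]])
for nm,q in dict(gap=(-20.5,0),tl=(-26,10),tr=(-26,-10),el=(-27,14),er=(-27,-14)).items():
    p=c+R@np.array(q)/1000; print(nm,p,((proj('d2',[*p,.044])[0]-[210,0]+.5)*5.6).round(0))
```

```text
gap [ 0.63321185 -0.19620313] [376. 137.]
tl [ 0.62805496 -0.18602195] [235. 226.]
tr [ 0.62737509 -0.20601039] [516. 226.]
el [ 0.62719151 -0.18199027] [180. 242.]
er [ 0.6262397  -0.20997409] [572. 242.]
```

View pics/c1.png

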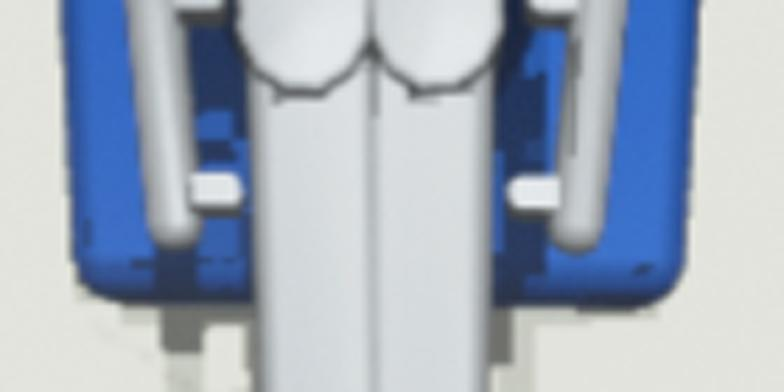

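Run:
```python
from h import *
f=C('d2',210,0,5.6)
for z in(.066,.0675,.069): print(f(300,96,z),f(437,92,z))
print(dep('d2',263,8),dep('d2',288,8),'teeth',f(225,190,.044),f(525,192,.044),f(205,8,.044),f(555,8,.044))
```

```text
[ 0.63002491 -0.19183745  0.066     ] [ 0.62995724 -0.1998586   0.066     ]
[ 0.62962723 -0.19189087  0.0675    ] [ 0.62956044 -0.1998078   0.0675    ]
[ 0.62922955 -0.1919443   0.069     ] [ 0.62916364 -0.19975699  0.069     ]
[ 0.63189349 -0.19198119  0.06805014] [ 0.63142489 -0.19993964  0.06875334] teeth [ 0.63028123 -0.18545948  0.044     ] [ 0.62943999 -0.20667565  0.044     ] [ 0.64129475 -0.18479436  0.044     ] [ 0.64048317 -0.2088339   0.044     ]
```

Run:
```python
from plant import *
from h import *
def d(w): return np.interp(w,[.033,.045,.063,.085],[1.5,3.2,5.7,13])/1000
w0=.061;z0=.0050
for w in(.056,.050,.045):
    gripper_to(w,30)
    move_l([.5208,-.1924,z0+d(w0)-d(w)],feed=.05)
    o=observe();print(round(o['time_s'],2),o['opening'].round(4),o['ft_force'].round(2),o['eef_pos'].round(4))
snap('wrist','d3');snap('side','s3')
crop('d3',190,0,370,90,4.4,'c1')
```

```text
Traceback (most recent call last):
AttributeError: 'float' object has no attribute 'round'
```

Run:
```python
from plant import *
from h import *
def d(w): return np.interp(w,[.033,.045,.063,.085],[1.5,3.2,5.7,13])/1000
w0=.061;z0=.0050
for w in(.050,.045):
    gripper_to(w,30)
    move_l([.5208,-.1924,z0+d(w0)-d(w)],feed=.05)
    o=observe();print(round(o['time_s'],2),o['opening'],o['ft_force'].round(2),o['eef_pos'].round(4))
snap('wrist','d3');snap('side','s3')
crop('d3',190,0,370,90,4.4,'c1');crop('s3',270,230,350,300,9,'c2')
```

```text
18.31 0.05031555107378696 [ 0.6  -0.85 -1.99] [ 0.5208 -0.1924  0.0066]
18.78 0.0455350158695256 [-0.44 -0.28 -1.24] [ 0.5208 -0.1924  0.0073]
```

View pics/c1.png

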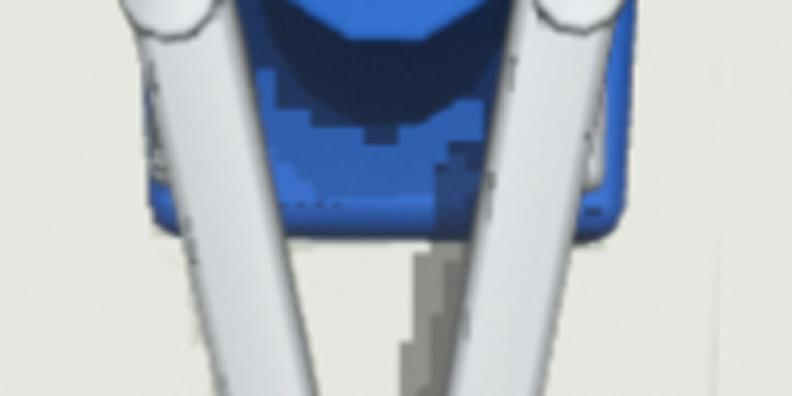

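View pics/c2.png

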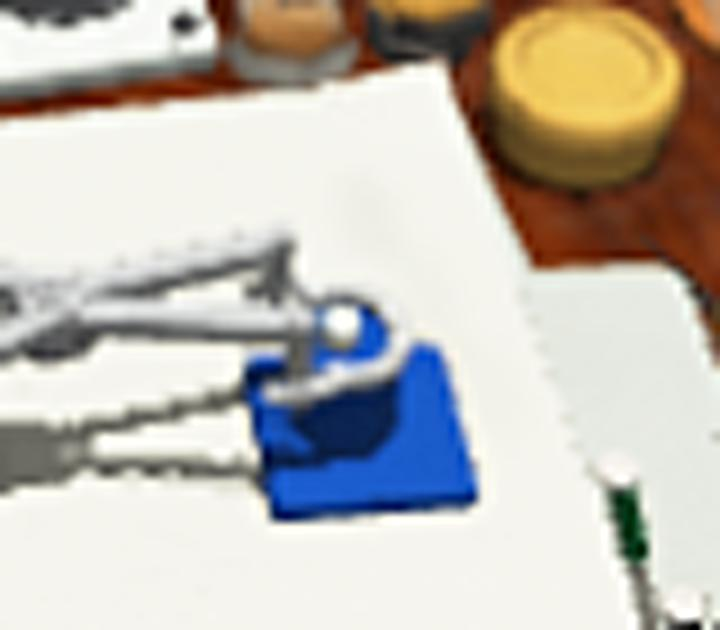

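Run:
```python
from plant import *
from h import *
def d(w): return np.interp(w,[.033,.045,.063,.085],[1.5,3.2,5.7,13])/1000
w0=.061;z0=.0050
for w in(.040,.036,.028):
    gripper_to(w,30 if w>.03 else 32)
    move_l([.5208,-.1924,z0+d(w0)-d(max(w,.033))],feed=.05)
    o=observe();print(round(o['time_s'],2),o['opening'],o['ft_force'].round(2),o['eef_pos'].round(4))
hold(.1)
snap('wrist','d4');snap('side','s4');snap('scene','e4');print(observe()['opening'])
crop('s4',270,220,350,290,9,'c2');crop('e4',270,170,340,230,11,'c3')
```

```text
19.36 0.04044195265352404 [-0.28 -0.81 -1.9 ] [ 0.5208 -0.1924  0.008 ]
19.82 0.03679999911498668 [-0.42 -0.04 -1.36] [ 0.5208 -0.1924  0.0085]
20.29 0.035047862059021724 [ 0.26 -0.56 -1.34] [ 0.5208 -0.1924  0.009 ]
0.03529894281916131
```

View pics/d4.png

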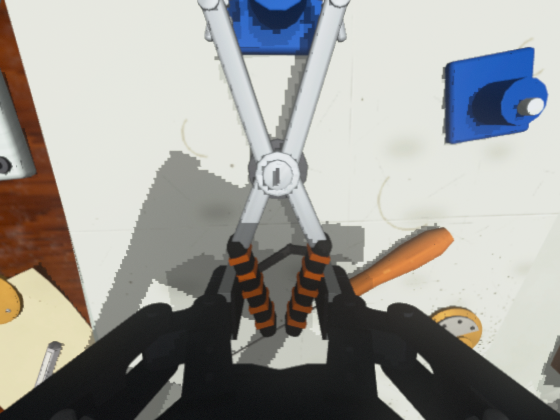

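View pics/c2.png

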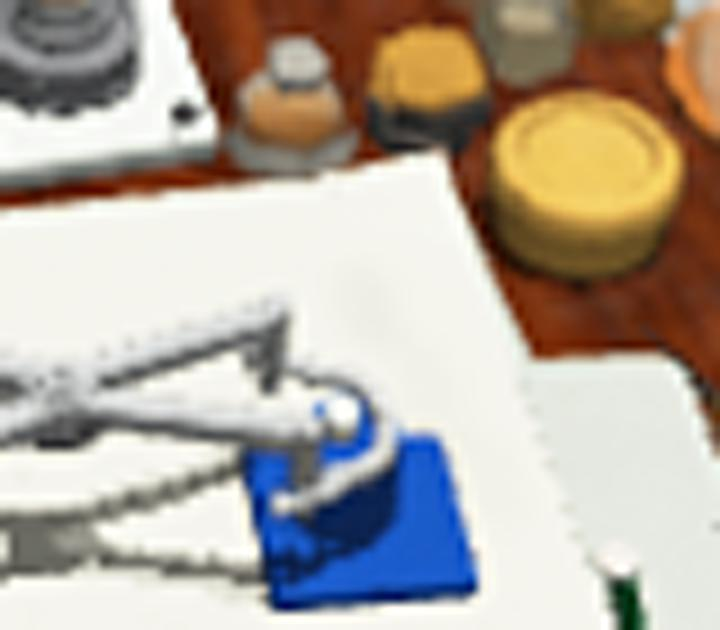

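View pics/c3.png

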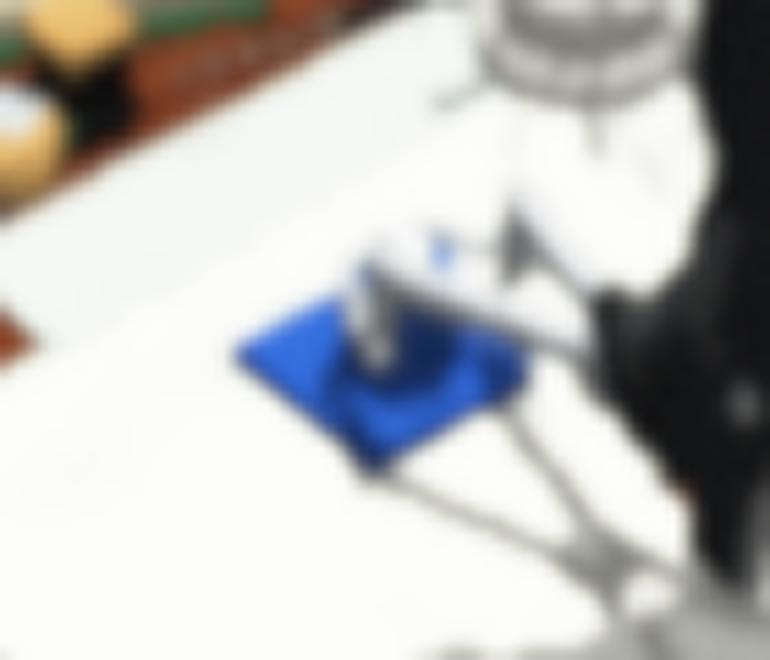

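Run:
```python
from h import *
crop('d4',180,0,370,100,4.2,'c1')
p=dep('d4',277,173);print('pivot',p,load('d4')[4][:3,3])
for u in(206,209,212,338,341): print(u,dep('d4',u,3))
```

```text
pivot [ 0.57786207 -0.19434527  0.06901285] [ 0.59919928 -0.19583623  0.18511415]
206 [ 0.63545067 -0.17256123  0.06538452]
209 [ 0.63505102 -0.17379335  0.06660441]
212 [ 0.63517523 -0.17469759  0.06609274]
338 [ 0.63364795 -0.21665427  0.06646817]
341 [ 0.63401375 -0.21790607  0.06508016]
```

View pics/c1.png

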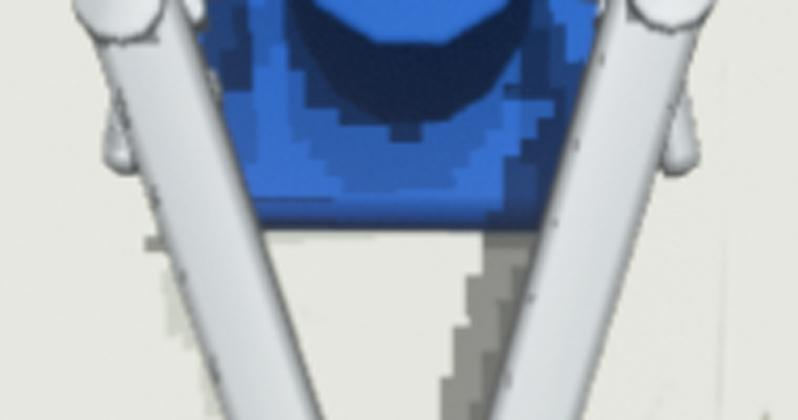

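Run:
```python
from plant import *
from h import *
move_l([.5208,-.1924,.02],feed=.04);move_l([.5208,-.1924,.075],feed=.1)
hold(.15);o=observe();print(o['time_s'],o['opening'],o['ft_force'].round(2),o['eef_pos'])
snap('wrist','d5');snap('side','s5')
crop('s5',260,180,350,260,8.5,'c2')
```

```text
21.8167 0.034819644964379386 [ 0.01 -0.05 -2.26] [ 0.52004873 -0.19198408  0.07394061]
```

View pics/c2.png

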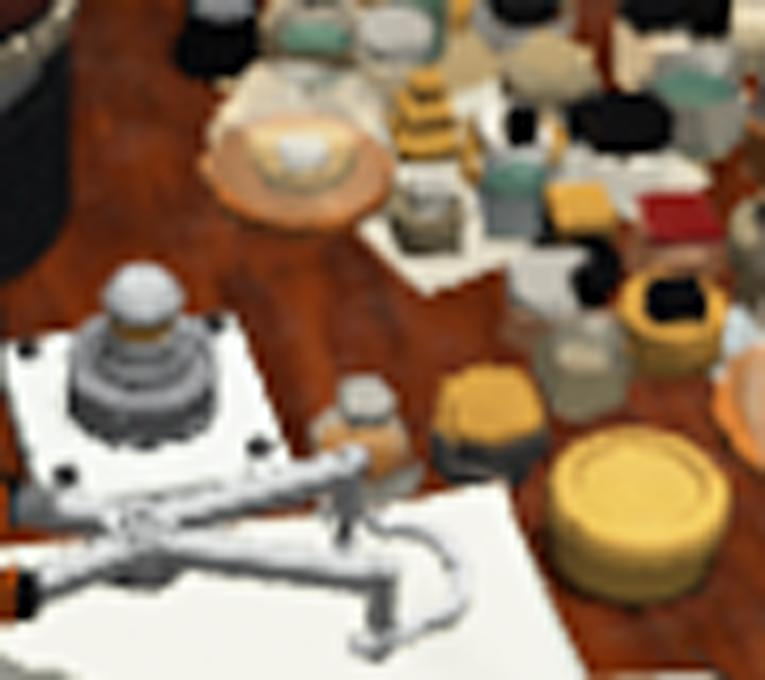

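View pics/d5.png

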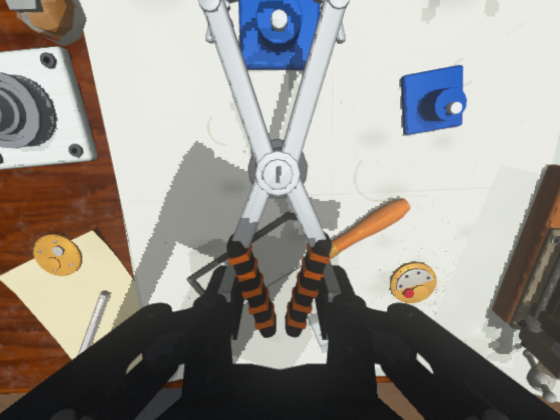

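Run:
```python
from plant import *
from h import *
move_l([.4805,-.0027,.075],feed=.15);move_l([.4805,-.0027,.052],feed=.08)
hold(.2);o=observe();print(o['time_s'],o['opening'],o['ft_force'].round(2),o['eef_pos'],o['tcp_rot'])
snap('wrist','d6');snap('side','s6');snap('scene','e6')
crop('s6',220,160,320,240,8,'c2');crop('e6',210,180,320,270,7.2,'c3')
for n in('side0','s6'): print('pred axle side',proj(n,[[.6064,-.0070,.061],[.6064-.012,-.007,.0475],[.6064+.012,-.007,.0475]]))
print(proj('e6',[[.6064,-.0070,.061]]))
```

```text
23.9917 0.0350064684318248 [ 0.63  0.14 -0.92] [ 0.4809833  -0.00282472  0.05249568] [ 2.98649044  1.56987126 -0.18915717]
pred axle side [[276.54292138 212.09823496]
 [272.04247348 216.50678394]
 [280.97052117 215.68018164]]
pred axle side [[276.54292138 212.09823496]
 [272.04247348 216.50678394]
 [280.97052117 215.68018164]]
[[264.62943523 229.66052259]]
```

View pics/c2.png

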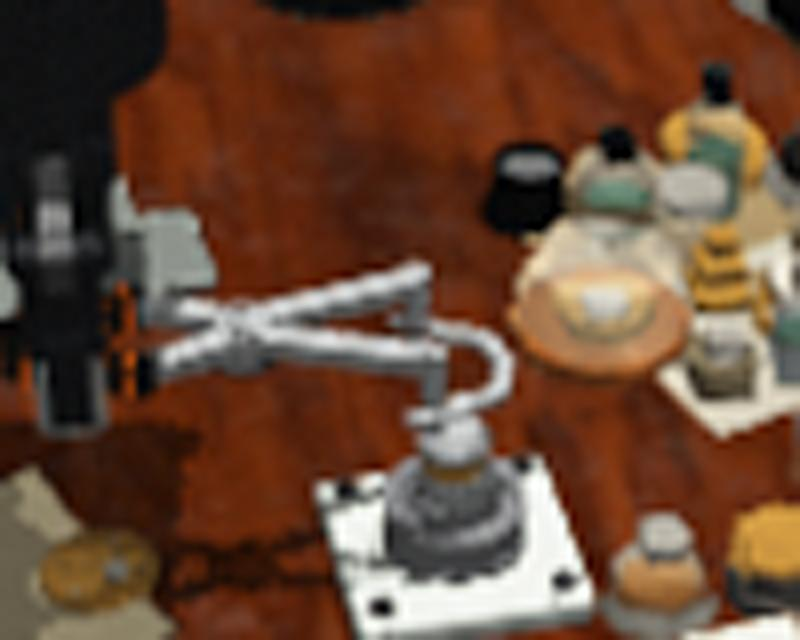

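View pics/c3.png

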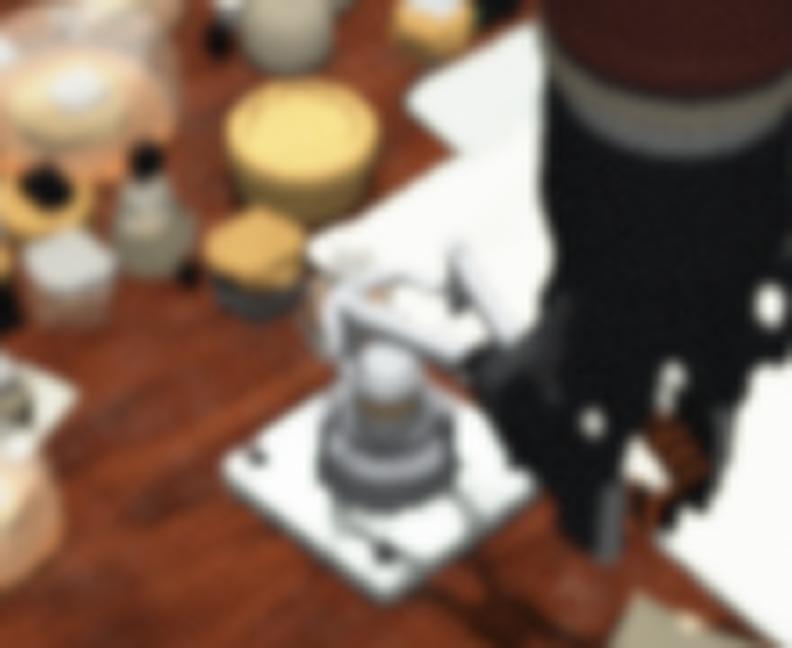

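View pics/d6.png

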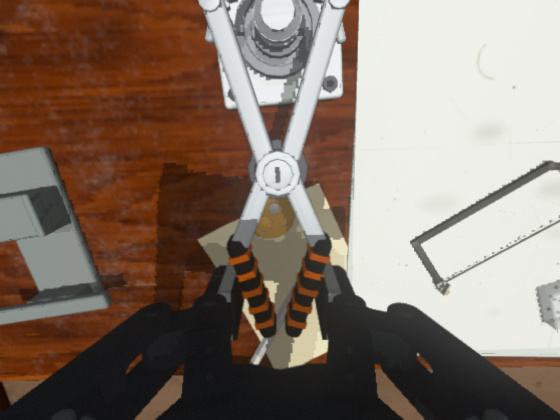

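Run:
```python
from h import *
th=np.linspace(-1.2,1.2,200)
for z in(.081,.0833,.086):
    c=np.array([.6102,-.0072])
    P=np.c_[c[0]+.016*np.cos(th),c[1]+.016*np.sin(th),np.full(200,z)]
    u=proj('s6',P);i=u[:,0].argmax();print(z,'outer right',((u[i]-[220,160]+.5)*8).round(0),th[i])
    P=np.c_[c[0]+.011*np.cos(th),c[1]+.011*np.sin(th),np.full(200,z)];u=proj('s6',P);i=u[:,0].argmax();print('inner',((u[i]-[220,160]+.5)*8).round(0))
a=cv2.resize(load('s6')[0][190:225,265:290,::-1],None,fx=20,fy=17,interpolation=cv2.INTER_LANCZOS4);cv2.imwrite('pics/c2.png',a)
crop('d6',190,0,360,60,4.7,'c1')
print('tips',[dep('d6',u,3) for u in(206,209,212,338,341,344)])
print('pivot',dep('d6',277,174),'axle',atz('d6',279,12,.061))
d=load('s6')[1]
for (x,y) in((284,205),(283,206),(282,200),(280,209),(276,211),(272,211)): print((x,y),dep('s6',x,y).round(4))
```

```text
0.081 outer right [517. 372.] -0.16281407035175888
inner [502. 372.]
0.0833 outer right [518. 367.] -0.16281407035175888
inner [502. 367.]
0.086 outer right [518. 360.] -0.16281407035175888
inner [502. 360.]
tips [array([0.59603532, 0.01731482, 0.10753044]), array([0.59584731, 0.01620083, 0.10804774]), array([0.59587273, 0.01522022, 0.10786158]), array([ 0.59428314, -0.02737916,  0.10836903]), array([ 0.59465499, -0.0286494 ,  0.10696282]), array([ 0.59441926, -0.0295415 ,  0.10764327])]
pivot [ 0.53747496 -0.00473534  0.11195205] axle [ 0.60541931 -0.00783579  0.061     ]
(284, 205) [ 6.456e-01  1.002e-01 -5.000e-04]
(283, 206) [ 0.6224 -0.0122  0.0833]
(282, 200) [ 0.644   0.1262 -0.0011]
(280, 209) [ 0.6122 -0.0266  0.0857]
(276, 211) [ 0.6011 -0.0311  0.0839]
(272, 211) [ 0.5908 -0.031   0.085 ]
```

View pics/c2.png

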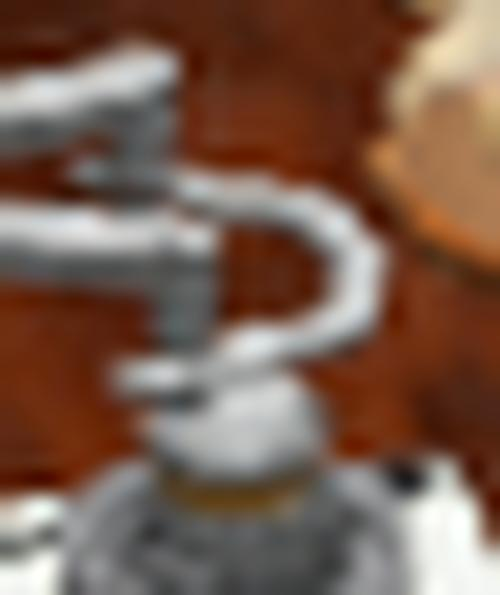

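View pics/c1.png

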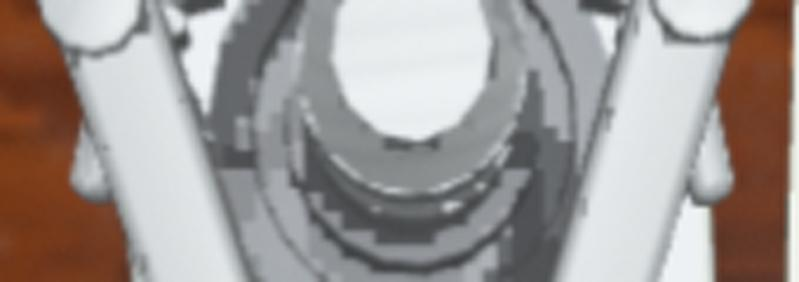

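Run:
```python
from plant import *
from h import *
move_l([.4815,-.0038,.052],feed=.05)
print(move_l([.4815,-.0038,.037],feed=.04,max_force=4))
hold(.15);o=observe();print(o['time_s'],o['opening'],o['ft_force'].round(2),o['eef_pos'])
snap('side','s7');snap('scene','e7');snap('wrist','d7')
a=cv2.resize(load('s7')[0][195:230,262:292,::-1],None,fx=20,fy=17,interpolation=cv2.INTER_LANCZOS4);cv2.imwrite('pics/c2.png',a)
crop('e7',245,210,290,250,16,'c3');crop('d7',190,0,360,60,4.7,'c1')
```

```text
False
25.0667 0.03500273972100258 [ 0.43 -0.23 -1.77] [ 0.48170317 -0.00382142  0.03718865]
```

View pics/c2.png

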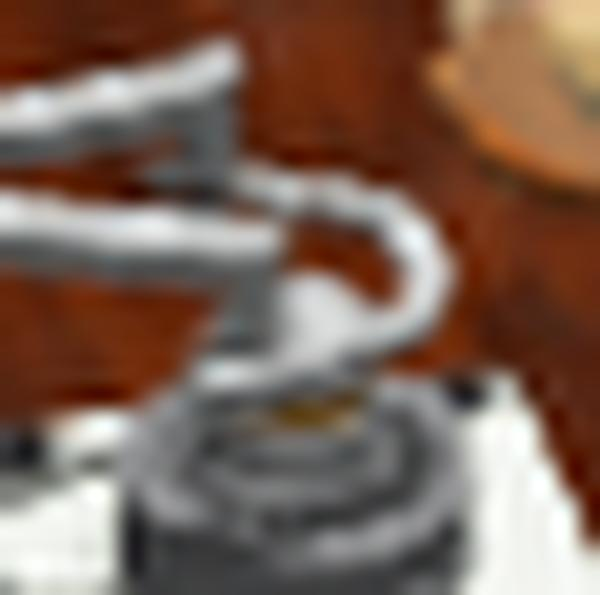

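View pics/c3.png

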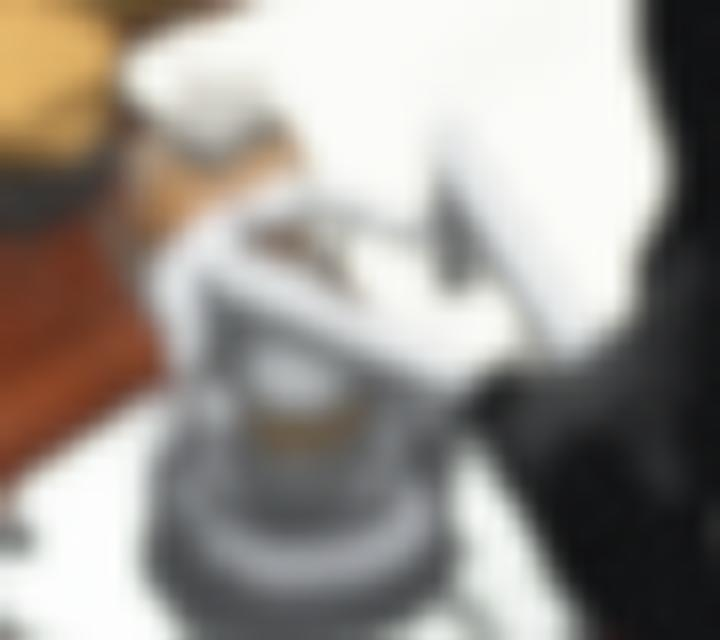

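View pics/c1.png

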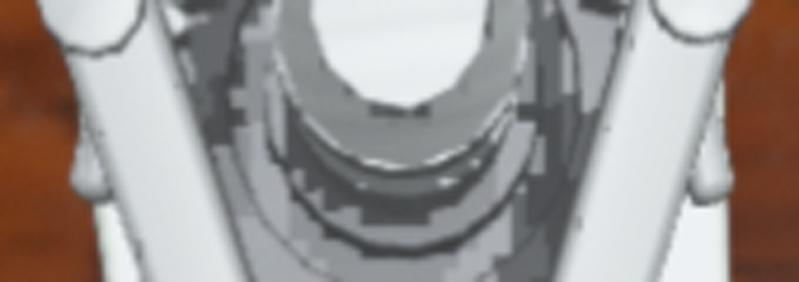

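Run:
```python
from plant import *
from h import *
c=np.array([.6102,-.0072]);th=np.linspace(-1.2,1.2,200)
P=np.c_[c[0]+.016*np.cos(th),c[1]+.016*np.sin(th),np.full(200,.0675)];u=proj('s7',P);print('pred right',u[u[:,0].argmax()])
print(move_l([.4815,-.0038,.0175],feed=.03,max_force=3.5))
hold(.3);o=observe();print(o['time_s'],o['opening'],o['ft_force'].round(2),o['torque'].round(2),o['eef_pos'])
snap('side','s8');snap('scene','e8');snap('wrist','d8')
a=cv2.resize(load('s8')[0][195:230,262:292,::-1],None,fx=20,fy=17,interpolation=cv2.INTER_LANCZOS4);cv2.imwrite('pics/c2.png',a)
crop('e8',240,205,295,255,14,'c3');crop('d8',190,0,360,60,4.7,'c1')
print('pivot',dep('d8',277,174))
```

```text
pred right [284.09010149 210.13030437]
False
26.3167 0.03503704454339407 [-0.15 -0.17 -1.42] [-0.02  0.05  0.04] [ 0.48167219 -0.00382204  0.01768885]
pivot [ 0.53818824 -0.00573855  0.0773699 ]
```

View pics/c2.png

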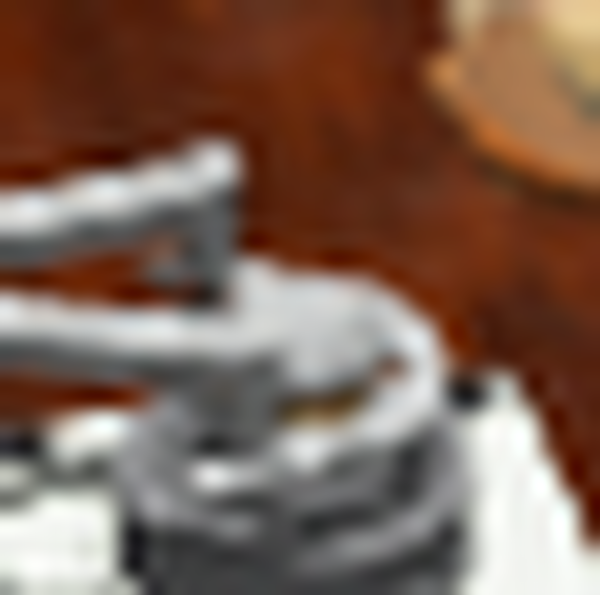

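View pics/c3.png

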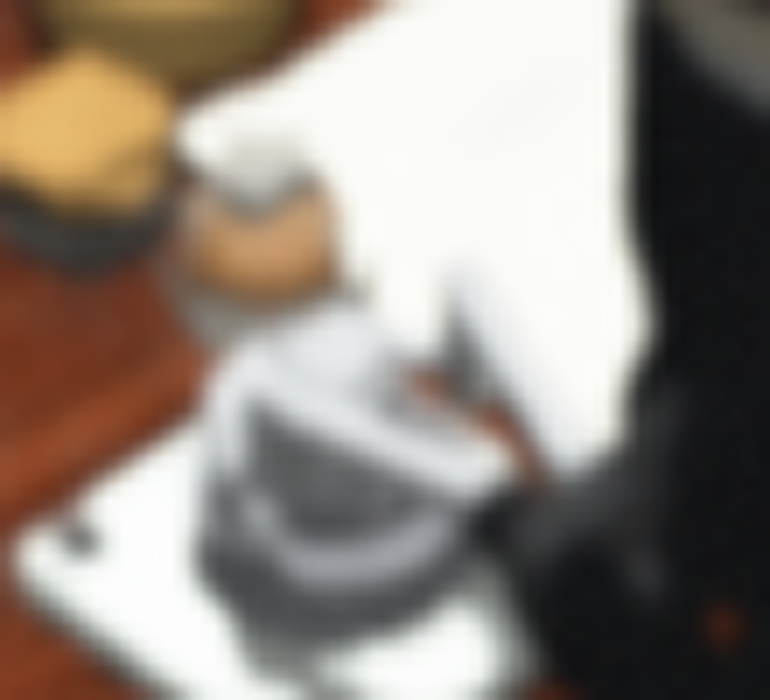

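View pics/c1.png

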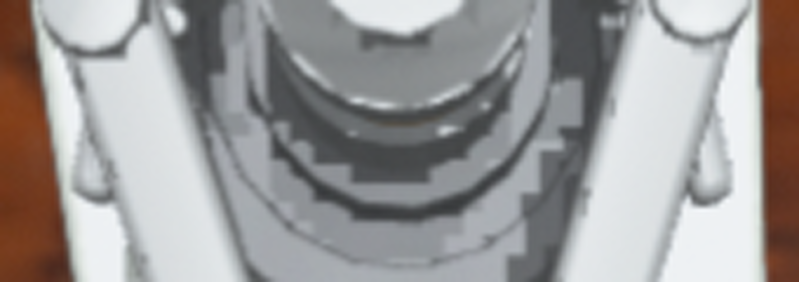

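Run:
```python
from h import *
c=np.array([.6102,-.0072]);th=np.linspace(-1.2,1.2,200)
for z in(.046,.048,.05):
    P=np.c_[c[0]+.016*np.cos(th),c[1]+.016*np.sin(th),np.full(200,z)];u=proj('s8',P);print('pred right',u[u[:,0].argmax()])
for y in range(206,225):
    print(y,[ '%.1f,%.1f,%.1f'%tuple(dep('s8',x,y)*1000) for x in (272,274,277,280,281,282,283)])
d=dep
print('axle side0 z bias',dep('side0',276,211),dep('side0',277,212),dep('side0',270,229))
```

```text
pred right [283.949531   216.50956638]
pred right [283.96248643 215.92267516]
pred right [283.97546651 215.33445573]
206 ['596.9,10.4,69.1', '615.9,100.3,-0.9', '624.9,100.9,-2.3', '633.7,99.9,-2.6', '635.6,93.7,1.9', '639.5,99.2,-2.7', '641.4,93.0,1.8']
207 ['596.5,8.1,67.6', '614.9,93.5,0.7', '624.3,96.8,-2.8', '632.4,92.2,-0.3', '635.2,91.6,-0.1', '638.0,90.7,0.2', '641.6,93.8,-2.5']
208 ['596.7,9.6,63.1', '614.5,91.2,-1.2', '623.3,90.5,-1.7', '631.7,87.7,-0.5', '635.3,91.6,-3.9', '637.6,87.7,-1.1', '640.4,87.0,-0.9']
209 ['597.2,12.7,57.2', '614.0,87.6,-2.1', '622.2,83.5,0.1', '631.2,85.0,-2.0', '633.8,82.7,-0.5', '636.4,80.8,0.6', '639.6,82.1,-0.7']
210 ['597.2,12.7,53.9', '603.3,17.0,49.9', '621.4,78.4,0.5', '630.1,77.8,-0.1', '632.7,76.3,0.8', '636.0,78.0,-0.8', '638.9,77.8,-1.1']
211 ['597.3,13.3,50.0', '602.9,14.4,48.5', '608.3,-2.4,60.9', '618.5,9.7,50.4', '632.2,72.9,-0.1', '635.1,72.8,-0.4', '637.6,70.7,0.9']
212 ['597.4,14.1,46.0', '599.4,-8.7,63.5', '608.1,-4.1,58.8', '615.8,-6.2,59.7', '620.6,6.1,49.5', '624.0,10.0,46.1', '637.2,67.9,-0.5']
213 ['592.1,-22.1,71.4', '59
[... 1120 characters left out ...]
90.9,-29.8,51.1', '596.2,-30.0,50.6', '604.1,-30.1,49.7', '612.8,-25.6,45.0', '617.6,-13.5,34.6', '620.8,-10.6,31.9', '624.4,-6.0,27.6']
222 ['590.3,-34.2,51.3', '595.5,-34.5,50.9', '603.5,-33.6,49.2', '614.1,-18.1,35.3', '617.5,-14.4,31.9', '620.2,-14.3,31.4', '623.4,-11.7,28.9']
223 ['589.9,-37.1,50.3', '596.1,-30.8,44.5', '605.9,-19.1,33.7', '613.9,-19.8,33.2', '616.9,-18.1,31.5', '620.1,-15.3,28.8', '622.9,-14.9,28.2']
224 ['593.3,-13.5,27.1', '595.9,-31.7,41.8', '605.5,-21.9,32.5', '613.9,-20.1,30.0', '617.0,-17.8,27.8', '619.4,-19.6,28.9', '621.3,-23.8,32.2']
axle side0 z bias [0.60616232 0.00075996 0.05869455] [ 0.60749228 -0.00777851  0.06180958] [ 0.58716591 -0.01841424  0.01446741]
```

Run:
```python
from plant import *
o=observe();print(o['time_s'],o['opening'],o['ft_force'].round(2));job_done()
```

```text
26.4667 0.03511596643876819 [ 0.29 -0.2  -1.37]
the job is handed in; nothing more can be done
```

I lifted the pliers from their cradle, hooked the spring ring off the larger blue stand and squeezed the pliers to the stop. I then lowered the ring over the axle to the brass groove and handed the job in at 26.5 s, still holding it there.

**Last checks**
- **Squeeze:** the plier tips measured about ±21.9 mm apart on the stand, which is fully spread. The finger opening then held steady at 35 mm.
- **Height and level:** the top of the ring read about 49.5–50.7 mm, so its middle is near 48 mm. It is level within about a degree.
- **Centring:** sideways it is within about 0.5 mm. Fore and aft, one side-camera reading put it 0–1 mm toward the robot. The gap visible at the ring's back looked right, so I left it there.
- **Contact:** the tool force stayed at about the weight of the pliers and ring (1.4 N). That means nothing was pressing on the axle or pulley.
- **Bystanders:** nothing I did came near the wax tin, eye loupe or watch movement. I did not re-measure them at the end.

**What disagreed with the description**
- **Finger tips:** they sat about 35 mm short of the stated TCP, so my first grasp closed above the grips without touching anything. I re-grasped about 33 mm lower.
- **Grip force:** a 9 N setting still squeezed the pliers, so I carried them unsqueezed by limiting the finger opening instead.

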